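# Clear the craft table's log slices into the chest

## Task

The craft workshop is over: raise the lid of the wooden chest until its folding stay locks straight and holds it up, then tip the log slices out of every scoop tray that has any into the chest and set each emptied tray back on the table, the right way up. When all the slices are in, break the stay's knee and let the lid come down fully shut, leaving the other things on the table where they are.

Things in the scene. Friction and masses are not known exactly. Their poses are not given: they have to be found in the camera images.
- chest_floor (a point): Middle of the inside floor of the craft chest: an open pine box 300 mm long (its own x), 200 mm wide (its own y) and 110 mm high outside, walls and floor 10 mm thick, fixed to the table. Point is 10 mm above the table; axes are the chest's: x along its length, y across towards the hinge side, z up.
- lid_hinge (a point): Middle of the lid's hinge line, on the outer top edge of the chest's own +y long wall, 110 mm above the table. The hinge line runs along the chest's x.
- lid_handle (a point): Middle of the lid's handle: a round steel bar, 10 mm thick, 110 mm long, parallel to the hinge, on two end posts on the lid's outer face. Lid shut: 175 mm from the hinge line, 48 mm above the rim, 36 mm above the lid's top. Lid: pine board 312 x 220 x 12 mm, 0.6 kg, jutting 20 mm past the front wall; a soft-close damper in the hinge lets it sink slowly when nothing holds it.
- lid (a joint): Lid angle: 0 shut, grows as the free edge rises (rad). The straight stay stops it at about 1.36; near that end the stay's spring pulls the lid the last few degrees open.
- knee (a joint): Knee of the folding stay: 0 folded (lid shut), 2.58 links in line, 2.70 against its stop, just past straight: locked, the stay alone holds the lid. A light spring drives it there when the lid is fully raised. Pressing the knee, or the lower link beside it, down 30 mm (2 to 4 N) to below 1.7 breaks it and the lid then sinks shut by itself; pressed less it springs back.
- knee_pin (a point): Knee pin of the stay: dark steel cylinder, 18 mm diameter, 26 mm long along the chest's x, inside the chest's +x end, joining two flat links 5 mm wide, 14 mm deep: the lower, 117 mm, slopes from the pin down to the front of the chest's +x end wall, the upper, 49 mm, to the lid. Locked: pin centre 54 mm above the rim, 74 mm from the hinge line; it sinks and nears the hinge as it breaks.
- tray_a_grip (a point): Plywood scoop tray, 100 mm deep (its x), 130 mm wide (its y), about 0.2 kg: floor 5 mm thick, side walls 25 mm high, open on its pouring side (-x); back board on +x, the grip, 10 mm thick, 118 mm wide, 52 mm high. Point: mid-thickness and mid-width of the back board, 36 mm above the tray's underside, 45 mm to +x of its middle. Axes of the tray: +x out through the back board, z up.
- tray_b_grip (a point): Plywood scoop tray, 100 mm deep (its x), 130 mm wide (its y), about 0.2 kg: floor 5 mm thick, side walls 25 mm high, open on its pouring side (-x); back board on +x, the grip, 10 mm thick, 118 mm wide, 52 mm high. Point: mid-thickness and mid-width of the back board, 36 mm above the tray's underside, 45 mm to +x of its middle. Axes of the tray: +x out through the back board, z up.
- tray_c_grip (a point): Plywood scoop tray, 100 mm deep (its x), 130 mm wide (its y), about 0.2 kg: floor 5 mm thick, side walls 25 mm high, open on its pouring side (-x); back board on +x, the grip, 10 mm thick, 118 mm wide, 52 mm high. Point: mid-thickness and mid-width of the back board, 36 mm above the tray's underside, 45 mm to +x of its middle. Axes of the tray: +x out through the back board, z up.
- slice_a1_mid (a point): Log slice, a waxed wooden disc 34 mm in diameter and 16 mm thick, 13 g, slippery on the trays (slides at a tilt of about 18 to 25 degrees); centre of the disc, z its axis. At the start it lies in tray a, or is absent.
- slice_a2_mid (a point): Log slice, a waxed wooden disc 34 mm in diameter and 16 mm thick, 13 g, slippery on the trays (slides at a tilt of about 18 to 25 degrees); centre of the disc, z its axis. At the start it lies in tray a, or is absent.
- slice_a3_mid (a point): Log slice, a waxed wooden disc 34 mm in diameter and 16 mm thick, 13 g, slippery on the trays (slides at a tilt of about 18 to 25 degrees); centre of the disc, z its axis. At the start it lies in tray a, or is absent.
- slice_b1_mid (a point): Log slice, a waxed wooden disc 34 mm in diameter and 16 mm thick, 13 g, slippery on the trays (slides at a tilt of about 18 to 25 degrees); centre of the disc, z its axis. At the start it lies in tray b, or is absent.
- slice_b2_mid (a point): Log slice, a waxed wooden disc 34 mm in diameter and 16 mm thick, 13 g, slippery on the trays (slides at a tilt of about 18 to 25 degrees); centre of the disc, z its axis. At the start it lies in tray b, or is absent.
- slice_b3_mid (a point): Log slice, a waxed wooden disc 34 mm in diameter and 16 mm thick, 13 g, slippery on the trays (slides at a tilt of about 18 to 25 degrees); centre of the disc, z its axis. At the start it lies in tray b, or is absent.
- slice_c1_mid (a point): Log slice, a waxed wooden disc 34 mm in diameter and 16 mm thick, 13 g, slippery on the trays (slides at a tilt of about 18 to 25 degrees); centre of the disc, z its axis. At the start it lies in tray c, or is absent.
- slice_c2_mid (a point): Log slice, a waxed wooden disc 34 mm in diameter and 16 mm thick, 13 g, slippery on the trays (slides at a tilt of about 18 to 25 degrees); centre of the disc, z its axis. At the start it lies in tray c, or is absent.
- slice_c3_mid (a point): Log slice, a waxed wooden disc 34 mm in diameter and 16 mm thick, 13 g, slippery on the trays (slides at a tilt of about 18 to 25 degrees); centre of the disc, z its axis. At the start it lies in tray c, or is absent.
- apple_basket: Round basket with three apples, 124 mm across at the rim, about 90 mm high, on the table; bystander. Origin under its centre.
- tealight_carton: Open carton of tea lights, 90 x 130 x 40 mm; bystander. Origin under its centre.
- glue_gun: Glue gun lying on its side, about 180 x 115 x 32 mm; bystander. Origin under the middle of its barrel.
There are look-alikes about, which are no part of the job. What is shaped like the part that bears slice_b1_mid but turquoise is not meant.

How it is judged:
On the way, in this order (a step that is already met when the one before it is completed fails the run):
1. the lid is up and its locked stay alone holds it (value of joint knee above 2.62 rad and value of joint lid above 1.25 rad and contact force between the fingers and lid below 0.3 N and contact force between the fingers and knee below 0.3 N), for 0.5 s.
2. a scoop tray is tipped over the open chest (((angle between tray_a_grip's own z axis and vertical above 0.25 rad and horizontal distance between tray_a_grip and chest_floor below 0.25 m and height (world z) of tray_a_grip above 0.1 m) or (angle between tray_b_grip's own z axis and vertical above 0.25 rad and horizontal distance between tray_b_grip and chest_floor below 0.25 m and height (world z) of tray_b_grip above 0.1 m) or (angle between tray_c_grip's own z axis and vertical above 0.25 rad and horizontal distance between tray_c_grip and chest_floor below 0.25 m and height (world z) of tray_c_grip above 0.1 m))), for 0.1 s.
3. all slices are inside the chest while the stay is still locked (x of slice_a1_mid in the frame of chest_floor between -0.14 and 0.14 m and y of slice_a1_mid in the frame of chest_floor between -0.09 and 0.09 m and height (world z) of each of slice_a1_mid, slice_a2_mid, slice_a3_mid, slice_b1_mid, slice_b2_mid, slice_b3_mid, slice_c1_mid, slice_c2_mid, slice_c3_mid below 0.1 m and x of slice_a2_mid in the frame of chest_floor between -0.14 and 0.14 m and y of slice_a2_mid in the frame of chest_floor between -0.09 and 0.09 m and x of slice_a3_mid in the frame of chest_floor between -0.14 and 0.14 m and y of slice_a3_mid in the frame of chest_floor between -0.09 and 0.09 m and x of slice_b1_mid in the frame of chest_floor between -0.14 and 0.14 m and y of slice_b1_mid in the frame of chest_floor between -0.09 and 0.09 m and x of slice_b2_mid in the frame of chest_floor between -0.14 and 0.14 m and y of slice_b2_mid in the frame of chest_floor between -0.09 and 0.09 m and x of slice_b3_mid in the frame of chest_floor between -0.14 and 0.14 m and y of slice_b3_mid in the frame of chest_floor between -0.09 and 0.09 m and x of slice_c1_mid in the frame of chest_floor between -0.14 and 0.14 m and y of slice_c1_mid in the frame of chest_floor between -0.09 and 0.09 m and x of slice_c2_mid in the frame of chest_floor between -0.14 and 0.14 m and y of slice_c2_mid in the frame of chest_floor between -0.09 and 0.09 m and x of slice_c3_mid in the frame of chest_floor between -0.14 and 0.14 m and y of slice_c3_mid in the frame of chest_floor between -0.09 and 0.09 m and value of joint knee above 2.62 rad and value of joint lid above 1.25 rad), for 0.3 s.
4. the stay's knee is broken (value of joint knee below 1.9 rad), for 0.1 s.
At the end, for the whole second after the job is handed in: The lid is shut (within 0.03 rad), every slice is inside the chest, and every tray stands level (within 0.1 rad) directly on the table (value of joint lid below 0.03 rad and x of slice_a1_mid in the frame of chest_floor between -0.14 and 0.14 m and y of slice_a1_mid in the frame of chest_floor between -0.09 and 0.09 m and height (world z) of each of slice_a1_mid, slice_a2_mid, slice_a3_mid, slice_b1_mid, slice_b2_mid, slice_b3_mid, slice_c1_mid, slice_c2_mid, slice_c3_mid below 0.1 m and x of slice_a2_mid in the frame of chest_floor between -0.14 and 0.14 m and y of slice_a2_mid in the frame of chest_floor between -0.09 and 0.09 m and x of slice_a3_mid in the frame of chest_floor between -0.14 and 0.14 m and y of slice_a3_mid in the frame of chest_floor between -0.09 and 0.09 m and x of slice_b1_mid in the frame of chest_floor between -0.14 and 0.14 m and y of slice_b1_mid in the frame of chest_floor between -0.09 and 0.09 m and x of slice_b2_mid in the frame of chest_floor between -0.14 and 0.14 m and y of slice_b2_mid in the frame of chest_floor between -0.09 and 0.09 m and x of slice_b3_mid in the frame of chest_floor between -0.14 and 0.14 m and y of slice_b3_mid in the frame of chest_floor between -0.09 and 0.09 m and x of slice_c1_mid in the frame of chest_floor between -0.14 and 0.14 m and y of slice_c1_mid in the frame of chest_floor between -0.09 and 0.09 m and x of slice_c2_mid in the frame of chest_floor between -0.14 and 0.14 m and y of slice_c2_mid in the frame of chest_floor between -0.09 and 0.09 m and x of slice_c3_mid in the frame of chest_floor between -0.14 and 0.14 m and y of slice_c3_mid in the frame of chest_floor between -0.09 and 0.09 m and height (world z) of each of tray_a_grip, tray_b_grip, tray_c_grip below 0.042 m and angle between each of tray_a_grip, tray_b_grip, tray_c_grip's own z axis and vertical below 0.1 rad); the robot touches nothing.
It fails at once if a bystander (apple basket, tea-light carton or glue gun) was shifted by more than 40 mm (distance of any of apple_basket, tealight_carton, glue_gun from where it was at the start of the episode above 0.04 m).
Of slice_a1, slice_a2, slice_a3 only 1 to 3 are there at a start; the rules pass over those that are not, and their reading is None.
Of slice_b1, slice_b2, slice_b3, slice_c1, slice_c2, slice_c3 only 2 to 6 are there at a start; the rules pass over those that are not, and their reading is None.
At some moment in a run one of tray_a, tray_b, tray_c may be knocked a few centimetres aside while the robot is not near it.
It also fails if it takes over 210 s, if anything falls off the work surface, if the arm or the gripper's body presses on something with over 40 N, if the wrist force passes 120 N, or if a joint passes its speed limit or range.

## Robot

A 7-joint arm with a two-finger parallel gripper is mounted at the origin on the work surface. World frame = base frame: x ahead of the robot, y to its left, z up, the work surface at z = 0. Lengths are in m, angles in rad, forces in N, time in s.
With the tool pointing down it reaches from about 0.35 to 0.9 m from the base axis. Payload 19.9 kg.
Tool frame: the origin (TCP) lies on the front face of the gripper's body, between the roots of the fingers; the fingertips stand 97 mm ahead of it and the grasp point (between the pads) lies 78 mm ahead of it (grip_depth is the distance from the TCP to the grasp point, in m); z points along the fingers, x is the direction in which the jaws open and shut, and the axes are right-handed (so a half turn about z gives the same grasp; the last joint's range is limited). The gripper opens to 94 mm and grips with 3 to 60 N. Pads are 16 mm wide; open, the fingers measure 119 mm over their backs; the gripper's body (75 mm by 177 mm) begins 78 mm behind the grasp point.
Start: joints at [-1.308, 0.417, -0.01, 1.614, 0.005, 1.111, -0.053], TCP at [0.188, 0.596, 0.303] pointing down, gripper open.
Joint ranges: [-2.81, 2.81], [-0.39, 2.02], [-1.27, 1.25], [0.06, 2.57], [-1.19, 4.33], [0.19, 2], [-2.82, 2.82]. Speed limits (rad/s): [1.89, 1.89, 2.39, 2.39, 3.01, 3.01, 3.01].

## Interface

Orientations are given as a rotation vector (axis times angle).
In Python, from bench import observe, capture, calibration, job_done, masks_of, grip_depth gives the robot as it stands. The module is installed in compiled form; this text tells all that it offers.
- The arm moves only by the tool drive_tool, never from a script. Its argument "series" is a list of rows, each a list of 5 numbers: the shift along the tool's x, y, z in cm, then the turn about the tool's z in degrees, then the closure in counts, from 0 (fully open) to 255 (shut). In form: [[x, y, z, twist, grip], ...]. A call has 1 to 20 rows; each row shifts and turns the commanded pose from where the row before left it, along the tool's axes as they then stand; what a row does not reach is not made up. A row lasts 1/12 s, in which the tool goes at most 41.7 mm and 7.16 degrees, less where a joint would pass 70% of its speed; a pose out of reach is approached as far as the arm can. A call is refused whole if a number of a shift passes 4.17 or a number of a turn 7.16, either way. A call with a gripper value outside its range is refused whole. The fingers move at their own pace and stop on an object; "squeeze" is the grip in N (left out, the last holds). Time passes only in rows, so rows that do not move let the fingers close. It gives the time, the measured TCP pose, the force and the opening at its end, in the units of the state.
- observe(): the state, without advancing time (a new reading comes with each control period).
- capture(name): name is "side" or "top"; returns (picture, depth): 420x560x3 uint8, red, green, blue; 420x560 float32, m along the optical axis (not along the pixel's ray), 0 where there is no reading.
- calibration(name): a dict with "camera_matrix" (3x3 intrinsics, pixels), "k1" (the pictures are not rectified: a ray, as slopes to the right and down, at radius r is drawn at 1 + k1 r^2 times it, then the intrinsics apply), "extrinsics" (4x4, takes a point from world to camera coordinates). Camera axes: x right, y up, looking along -z (the intrinsics and any distortion apply to the point x, -y, -z); pixel columns grow to the right and rows downward; lengths in m; the calibration is good to about 2 mm. A picture is of the moment at which its call begins. calibration takes no time and is no camera call.
- job_done(): hands the job in, once; it reports no verdict.
Trained networks look in the newest picture that a camera, given by its name, has taken for a name from the list of things; names that differ only in an ending like _2 or _b are one class to them, and where a whole thing is asked for, a point or a joint stands for the part that bears it (a point fixed in the world has none). Each returns a list of dicts, best first, with "conf" (0 to 1); they miss things now and then, are a little off and sometimes report something else, mostly with a low value. They report only what shows in the picture. A call takes as long as a camera call. They do not tell look-alikes from the thing itself.
- masks_of(camera, query): "pixels" (420x560 bool, what is visible of it) and "centre" ([column, row] in pixels, amid what is visible of it).
The state is a dict: "t": time; "qpos": joint angles; "joint_velocities": joint speeds; "joint_efforts": joint torques, N m; "eef_pos": TCP position; "orientation": TCP orientation; "wrist_force": force on the tool from outside, world axes, zero at the start; "moment": the same for the moment, N m; "finger_gap": finger opening in m.
Only numpy, scipy, OpenCV 4.12 (cv2) and the standard library are available. Lean on these libraries where they do the work, as an engineer would, in place of code of your own. Each camera call takes 0.05 s, during which the arm holds its last target. There are 200 camera calls.

## Working session

There is one attempt and no reset: what is moved stays moved. The work goes in short steps, Python scripts to look and compute and a tool call to move; the robot and the scene stay as the last step left them, time stands still between calls to the robot, and variables do not carry over. Pictures are saved under pics/ and viewed, about 12 in all and at most 16, crops included, and the job is handed in when it is done.

Besides the shell and the picture viewer there is one more tool, called after ">>>" as name(argument=value, ...), one argument or row to a line, values as JSON. drive_tool: Moves the arm, as the interface text tells. Its arguments: {"type":"object","properties":{"series":{"type":"array","items":{"type":"array","items":{"type":"number"}}},"squeeze":{"type":"number"}},"required":["series"]}

```bash
mkdir -p pics; cat > h.py <<'E'
import numpy as np,cv2
from bench import *
def cap(n,f=None):
    p,d=capture(n)
    if f: cv2.imwrite('pics/'+f,p[:,:,::-1])
    return p,d
def world(n,d):
    """per-pixel world coordinates from the depth image"""
    c=calibration(n);K=np.array(c['camera_matrix'],float);E=np.array(c['extrinsics'],float);k=c['k1']
    v,u=np.mgrid[:d.shape[0],:d.shape[1]].astype(float)
    x=(u-K[0,2])/K[0,0];y=(v-K[1,2])/K[1,1];a,b=x.copy(),y.copy()
    for _ in range(20):
        s=1+k*(a*a+b*b);a,b=x/s,y/s
    P=np.stack([a*d,-b*d,-d],-1)
    W=(P-E[:3,3])@E[:3,:3]
    W[d<=0]=np.nan
    return W
def st():
    s=observe();print({k:np.round(s[k],3).tolist() for k in s if k in('t','qpos','eef_pos','orientation','wrist_force','finger_gap')})
E
python3 - <<'E'
from h import *
for n in('side','top'):
    p,d=cap(n,n+'0.png');np.save(n+'d.npy',d);c=calibration(n);print(n,c['k1'],np.round(c['camera_matrix'],1).tolist(),np.round(c['extrinsics'],3).tolist())
st()
E
```

```text
side 0.009452202675892814 [[398.3, 0.0, 285.2], [0.0, 398.3, 215.8], [0.0, 0.0, 1.0]] [[0.968, -0.25, 0.018, -0.529], [0.178, 0.735, 0.654, -0.192], [-0.177, -0.63, 0.756, -1.018], [0.0, 0.0, 0.0, 1.0]]
top -0.011746145879569648 [[437.5, 0.0, 285.5], [0.0, 437.5, 204.0], [0.0, 0.0, 1.0]] [[0.023, -1.0, 0.001, 0.004], [0.998, 0.023, 0.063, -0.539], [-0.063, -0.001, 0.998, -1.391], [0.0, 0.0, 0.0, 1.0]]
{'t': 0.1, 'qpos': [-1.308, 0.418, -0.01, 1.614, 0.005, 1.111, -0.053], 'eef_pos': [0.187, 0.596, 0.302], 'orientation': [2.532, 1.858, -0.001], 'wrist_force': [-0.645, -0.707, 0.728], 'finger_gap': 0.094}
```

View pics/top0.png

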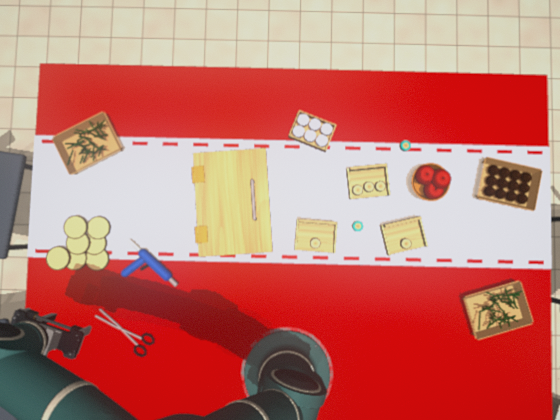

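View pics/side0.png

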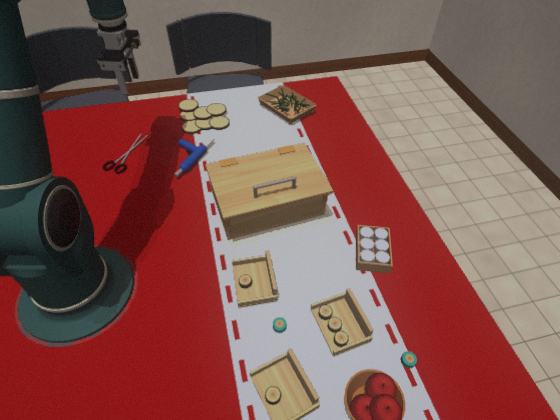

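The top view shows the chest at (235,203) with its hinge on the left (+y) and the handle at (253,200). The trays are at (368,182) with 3 slices, (315,235) with 1 and (404,235) with 1. The back boards are on the far side (+x). Look-alikes: turquoise discs at (405,146) and (357,226) on the table, and large pale discs at (85,240); none of them belong to the job.

```bash
cat >> h.py <<'E'
def comp(W,zlo,zhi,box,sub=None):
    """points with z in a band in an xy box"""
    m=(W[...,2]>zlo)&(W[...,2]<zhi)&(W[...,0]>box[0])&(W[...,0]<box[1])&(W[...,1]>box[2])&(W[...,1]<box[3])
    return m
def rect(P):
    (c,(w,h),a)=cv2.minAreaRect((P[:,:2]*1000).astype(np.float32))
    b=cv2.boxPoints((c,(w,h),a))
    return np.round(c,1).tolist(),round(w,1),round(h,1),round(a,1)
E
python3 - <<'E'
from h import *
for n in('top','side'):
    p,d=cap(n);W=world(n,d)
    lid=comp(W,.112,.135,(.3,.8,-.1,.35)); print(n,'lid',rect(W[lid]),np.nanmedian(W[lid][:,2]))
    hd=comp(W,.148,.18,(.3,.8,-.1,.35)); print('bar',hd.sum(),rect(W[hd]) if hd.sum()>5 else '',np.round(np.nanmax(W[hd][:,2]),3) if hd.any() else '')
    bars=comp(W,.040,.062,(.3,.8,-.5,-.02)).astype(np.uint8)
    k,l,s,c=cv2.connectedComponentsWithStats(bars)
    for i in range(1,k):
        if s[i,4]>15: P=W[l==i];print('comp',np.round(c[i]),s[i,4],rect(P),np.round(np.median(P[:,2]),3))
    for q in('tray_a_grip','slice_a1_mid','lid_handle'):
        for r in masks_of(n,q):
            if r['conf']>.3:
                P=W[r['pixels']];print(q,round(r['conf'],2),np.round(r['centre']),np.round(np.nanmedian(P,0),3))
st()
E
```

```text
top lid ([536.7, 180.3], 312.3, 228.5, 5.2) 0.1232180588601975
bar 139 ([541.8, 111.4], 116.3, 9.7, 5.3) 0.17
comp [318. 125.] 23 ([790.1, -82.5], 26.7, 16.8, 43.1) 0.041
comp [325. 132.] 21 ([771.5, -102.9], 25.1, 13.4, 79.5) 0.042
comp [312. 137.] 19 ([753.4, -65.0], 20.2, 16.1, 1.0) 0.042
comp [321. 139.] 44 ([745.9, -88.6], 26.3, 30.5, 76.9) 0.041
comp [429. 184.] 437 ([616.7, -435.7], 118.2, 114.5, 16.3) 0.053
comp [367. 166.] 129 ([662.5, -240.2], 12.0, 116.7, 4.9) 0.052
comp [403. 221.] 127 ([491.7, -353.4], 10.3, 118.7, 14.4) 0.053
comp [317. 221.] 121 ([485.6, -85.0], 116.7, 9.8, 86.8) 0.053
tray_a_grip 0.67 [315. 234.] [ 0.445 -0.084  0.007]
slice_a1_mid 0.51 [232. 202.] [0.535 0.175 0.123]
lid_handle 0.6 [231. 201.] [0.535 0.175 0.123]
side lid ([537.4, 174.7], 312.4, 225.8, 5.2) 0.12231407708047108
bar 174 ([542.8, 109.1], 117.4, 11.5, 5.0) 0.166
comp [271. 271.] 176 ([485.7, -85.9], 118.8, 10.0, 86.8) 0.052
comp [359. 310.] 272 ([663.1, -243.5], 11.2, 117.4, 6.7) 0.051
comp [303. 375.] 332 ([491.4, -354.8], 11.3, 118.2, 14.2) 0.051
comp [361. 397.] 825 ([600.3, -420.7], 115.1, 66.5, 49.3) 0.054
comp [399. 397.] 172 ([665.7, -447.3], 81.5, 26.0, 83.0) 0.049
tray_a_grip 0.74 [256. 278.] [ 0.447 -0.088  0.007]
slice_a1_mid 0.51 [190. 153.] [0.334 0.436 0.025]
slice_a1_mid 0.33 [266. 189.] [0.529 0.12  0.122]
lid_handle 0.8 [264. 180.] [0.53  0.16  0.122]
lid_handle 0.4 [256. 281.] [ 0.447 -0.088  0.007]
{'t': 0.5, 'qpos': [-1.308, 0.417, -0.01, 1.614, 0.005, 1.111, -0.053], 'eef_pos': [0.188, 0.596, 0.303], 'orientation': [2.533, 1.858, -0.0], 'wrist_force': [0.381, -0.007, -0.126], 'finger_gap': 0.094}
```

```bash
cat >> h.py <<'E'
from scipy.spatial.transform import Rotation as Ro
def go(xyz,jaw=None):
    """needed twist (deg, first) then tool-frame shift cm to bring TCP to xyz(m), jaw = world angle of tool x"""
    s=observe();R=Ro.from_rotvec(s['orientation']).as_matrix()
    a=np.degrees(np.arctan2(R[1,0],R[0,0]));tw=0
    if jaw is not None:
        tw=-((jaw-a+180)%360-180)
        R=R@Ro.from_euler('z',tw,degrees=True).as_matrix()
    d=R.T@(np.array(xyz)-s['eef_pos'])*100
    print('jaw now',round(a,1),'tilt',np.round(R[2,2],4),'twist',round(tw,1),'then shift cm',np.round(d,2),'t',round(s['t'],1),'gap',round(s['finger_gap'],3),'q7',round(s['qpos'][6],2),'tcp',np.round(s['eef_pos'],3))
E
python3 -c "
from h import *
go([.5423,.1105,.30],95.2)"
```

```text
jaw now 72.5 tilt -1.0 twist -22.7 then shift cm [-51.58  30.93   0.27] t 0.5 gap 0.094 q7 -0.05 tcp [0.188 0.596 0.303]
```

>>> drive_tool(
  series=[
    [0,0,0,-5.7,0],
    [0,0,0,-5.7,0],
    [0,0,0,-5.7,0],
    [0,0,0,-5.6,0],
    [-3.2,1.93,0,0,0],
    [-3.2,1.93,0,0,0],
    [-3.2,1.93,0,0,0],
    [-3.2,1.93,0,0,0],
    [-3.2,1.93,0,0,0],
    [-3.2,1.93,0,0,0],
    [-3.2,1.93,0,0,0],
    [-3.2,1.93,0,0,0],
    [-3.2,1.93,0,0,0],
    [-3.2,1.93,0,0,0],
    [-3.2,1.93,0,0,0],
    [-3.2,1.93,0,0,0],
    [-3.2,1.93,0,0,0],
    [-3.2,1.93,0,0,0],
    [-3.2,1.93,0,0,0],
    [-3.2,1.93,0,0,0],
  ],
)

```text
t: 2.17
eef_pos: [0.5426, 0.1128, 0.3029]
orientation: [2.117, 2.321, 0.001]
wrist_force: [0.7, 0.6, 0.3]
finger_gap: 0.0939
```

```bash
python3 -c "
from h import *
go([.5423,.1105,.236],95.2);st()"
```

```text
jaw now 95.2 tilt -1.0 twist 0.0 then shift cm [-0.23 -0.05  6.69] t 2.2 gap 0.094 q7 1.47 tcp [0.543 0.113 0.303]
{'t': 2.167, 'qpos': [-0.453, 0.294, 0.233, 1.799, -0.077, 1.056, 1.471], 'eef_pos': [0.543, 0.113, 0.303], 'orientation': [2.117, 2.321, 0.001], 'wrist_force': [0.661, 0.574, 0.274], 'finger_gap': 0.094}
```

>>> drive_tool(
  series=[
    [-0.2,0,2,0,60],
    [0,0,2,0,100],
    [0,0,1.6,0,100],
    [0,0,1,0,100],
    [0,0,0,0,255],
    [0,0,0,0,255],
    [0,0,0,0,255],
    [0,0,0,0,255],
    [0,0,0,0,255],
    [0,0,0,0,255],
    [0,0,0,0,255],
  ],
  squeeze=10,
)

```text
t: 3.08
eef_pos: [0.542, 0.1126, 0.237]
orientation: [2.117, 2.321, 0.001]
wrist_force: [0.7, 0.4, 0.7]
finger_gap: 0.0242
```

```bash
python3 -c "
from h import *
go([.5423,.1105,.236],95.2)
th=np.radians(np.arange(0,86,5.2))
d=175*np.cos(th)-48*np.sin(th);h=175*np.sin(th)+48*np.cos(th)
print(np.round(np.c_[np.degrees(th)[1:],np.diff(-d)/10,-np.diff(h)/10],2).tolist())"
```

```text
jaw now 95.2 tilt -1.0 twist 0.0 then shift cm [-0.21  0.01  0.1 ] t 3.1 gap 0.024 q7 1.49 tcp [0.542 0.113 0.237]
[[5.2, 0.51, -1.57], [10.4, 0.65, -1.51], [15.6, 0.78, -1.45], [20.8, 0.91, -1.37], [26.0, 1.03, -1.28], [31.2, 1.14, -1.19], [36.4, 1.25, -1.08], [41.6, 1.34, -0.96], [46.8, 1.42, -0.83], [52.0, 1.49, -0.7], [57.2, 1.55, -0.56], [62.4, 1.59, -0.42], [67.6, 1.62, -0.28], [72.8, 1.64, -0.13], [78.0, 1.65, 0.02], [83.2, 1.64, 0.17]]
```

>>> drive_tool(
  series=[
    [0,0,0,0,255],
    [0,0,0,0,255],
    [0,0,0,0,255],
    [0,0,0,0,255],
    [0.25,0,-0.78,0,255],
    [0.25,0,-0.78,0,255],
    [0.32,0,-0.75,0,255],
    [0.32,0,-0.75,0,255],
    [0.39,0,-0.72,0,255],
    [0.39,0,-0.72,0,255],
    [0.45,0,-0.68,0,255],
    [0.45,0,-0.68,0,255],
    [0.51,0,-0.64,0,255],
    [0.51,0,-0.64,0,255],
    [0.57,0,-0.6,0,255],
    [0.57,0,-0.6,0,255],
    [0.62,0,-0.54,0,255],
    [0.62,0,-0.54,0,255],
  ],
  squeeze=15,
)

```text
t: 4.58
eef_pos: [0.5369, 0.171, 0.3319]
orientation: [2.12, 2.314, -0.005]
wrist_force: [-5.0, -20.5, 14.9]
finger_gap: 0.0095
```

```bash
python3 - <<'E'
from h import *
p,d=cap('top');st()
p2,_=cap('side')
cv2.imwrite('pics/l1.png',np.hstack([p[100:300,120:400],p2[20:220,120:400]])[:,:,::-1])
E
```

```text
{'t': 4.633, 'qpos': [-0.54, 0.282, 0.211, 1.741, -0.061, 1.125, 1.349], 'eef_pos': [0.537, 0.173, 0.333], 'orientation': [2.118, 2.316, -0.002], 'wrist_force': [-6.538, -19.004, 20.954], 'finger_gap': 0.01}
```

View pics/l1.png

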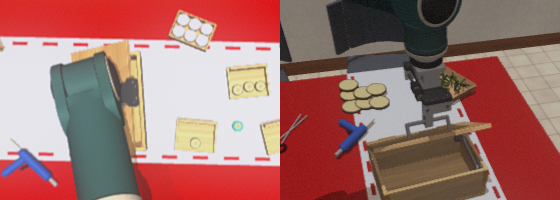

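>>> drive_tool(
  series=[
    [-0.25,0,-0.3,0,255],
    [0.65,0,-0.48,0,255],
    [0.65,0,-0.48,0,255],
    [0.7,0,-0.42,0,255],
    [0.7,0,-0.42,0,255],
    [0.74,0,-0.35,0,255],
    [0.74,0,-0.35,0,255],
    [0.77,0,-0.28,0,255],
    [0.77,0,-0.28,0,255],
    [0.8,0,-0.2,0,255],
    [0.8,0,-0.2,0,255],
    [0.8,0,-0.14,0,255],
    [0.8,0,-0.14,0,255],
    [0.82,0,-0.06,0,255],
    [0.82,0,-0.06,0,255],
  ],
)

```text
t: 5.93
eef_pos: [0.5271, 0.2777, 0.3735]
orientation: [2.117, 2.32, 0.001]
wrist_force: [1.8, -4.1, 1.8]
finger_gap: 0.009
```

```bash
python3 - <<'E'
from h import *
p,d=cap('side');W=world('side',d);st()
E
```

```text
{'t': 5.983, 'qpos': [-0.667, 0.31, 0.161, 1.608, -0.052, 1.226, 1.169], 'eef_pos': [0.527, 0.28, 0.373], 'orientation': [2.115, 2.322, 0.003], 'wrist_force': [3.308, 0.805, 7.461], 'finger_gap': 0.009}
```

>>> drive_tool(
  series=[
    [0.6,0,0,0,255],
    [0.6,0,0,0,255],
    [0.4,0,0,0,255],
    [0,0,0,0,255],
    [0,0,0,0,255],
    [0,0,0,0,255],
  ],
  squeeze=5,
)

```text
t: 6.48
eef_pos: [0.5255, 0.2932, 0.3728]
orientation: [-2.117, -2.321, -0.001]
wrist_force: [1.5, 1.1, 5.0]
finger_gap: 0.0098
```

```bash
python3 - <<'E'
from h import *
p,d=cap('side','l2.png');st()
E
```

```text
{'t': 6.533, 'qpos': [-0.682, 0.321, 0.156, 1.595, -0.052, 1.23, 1.146], 'eef_pos': [0.525, 0.293, 0.373], 'orientation': [-2.118, -2.321, -0.001], 'wrist_force': [2.253, 1.751, 6.234], 'finger_gap': 0.01}
```

View pics/l2.png

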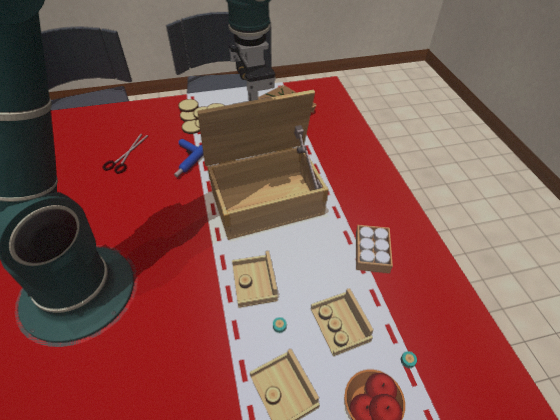

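The lid is nearly up, with the stay at (302,140)–(320,185). I'll open the fingers slightly, wait, then lift clear.

>>> drive_tool(
  series=[
    [0.3,0,0,0,255],
    [0,0,0,0,180],
    [0,0,0,0,180],
    [0,0,0,0,180],
    [0,0,0,0,180],
    [0,0,0,0,180],
    [0,0,-1,0,180],
    [0,0,-2,0,180],
    [0,0,-3,0,180],
    [0,0,-3,0,180],
    [0,0,-3,0,180],
  ],
)

```text
t: 7.45
eef_pos: [0.5248, 0.2958, 0.4947]
orientation: [2.118, 2.321, 0.0]
wrist_force: [-0.5, -0.1, 0.6]
finger_gap: 0.0276
```

```bash
python3 - <<'E'
from h import *
p,d=cap('side');W=world('side',d)
# lid inner face plane (rough box), chest frame
th=np.radians(5.2);hx=np.array([.5265,.2848])
X=(W[...,0]-hx[0])*np.cos(th)+(W[...,1]-hx[1])*np.sin(th);Y=-(W[...,0]-hx[0])*np.sin(th)+(W[...,1]-hx[1])*np.cos(th);Z=W[...,2]-.11
m=(abs(X)<.10)&(Z>.03)&(Z<.21)&(abs(Y)<.12)
f=np.polyfit(Z[m],Y[m],1);print('lid',m.sum(),f,np.degrees(np.arctan2(1,-f[0])))
# stay region
m=(X>.105)&(X<.15)&(Z>.01)&(Z<.1)&(Y>-.19)&(Y<-.035)
P=np.c_[X[m],Y[m],Z[m]]*1000
for lo in range(-180,-40,12):
    q=P[(P[:,1]>=lo)&(P[:,1]<lo+12)]
    if len(q): print(lo,len(q),np.round(np.median(q,0)),q[:,2].max().round())
v,u=np.where(m);print(u.min(),u.max(),v.min(),v.max())
cv2.imwrite('pics/l3.png',cv2.resize(p[80:240,190:350,::-1],None,fx=3.5,fy=3.5,interpolation=2))
st()
E
```

```text
lid 3162 [-0.21617388  0.00030542] 77.8018487000539
-144 4 [ 129. -140.   12.] 15.0
-132 16 [ 130. -125.   19.] 28.0
-120 14 [ 130. -114.   28.] 36.0
-108 16 [ 129. -104.   33.] 41.0
-96 18 [129. -89.  46.] 53.0
-84 52 [118. -81.  59.] 66.0
-72 22 [122. -67.  63.] 72.0
-60 11 [123. -54.  72.] 79.0
-48 53 [122. -41.  86.] 96.0
296 314 128 174
{'t': 7.5, 'qpos': [-0.69, 0.267, 0.164, 1.385, -0.044, 1.486, 1.134], 'eef_pos': [0.525, 0.296, 0.501], 'orientation': [2.116, 2.319, 0.011], 'wrist_force': [-0.409, 0.003, 5.029], 'finger_gap': 0.027}
```

View pics/l3.png

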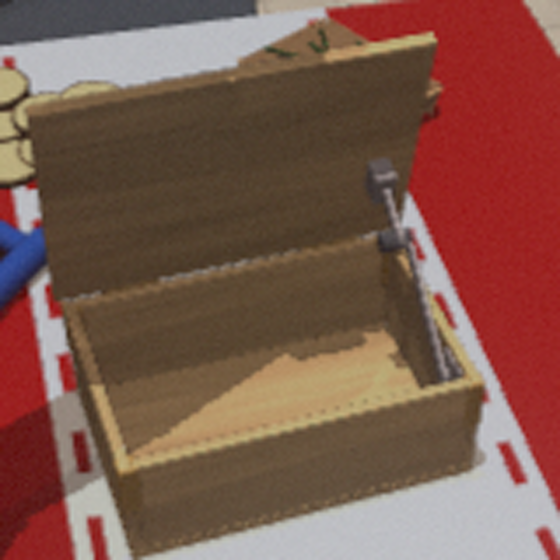

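Lid angle measures 77.8° with the stay straight; the pin is at chest coordinates (118, -77, +54 mm) relative to the hinge. Next is the near tray, T1.

```bash
python3 - <<'E'
from h import *
go([.4856,-.0854,.26],-3.2)
E
```

```text
jaw now 95.2 tilt -1.0 twist 98.4 then shift cm [-1.99 38.41 23.9 ] t 7.5 gap 0.027 q7 1.13 tcp [0.525 0.296 0.501]
```

>>> drive_tool(
  series=[
    [0,0,0,7,0],
    [0,0,0,7,0],
    [0,0,0,7,0],
    [0,0,0,7,0],
    [0,0,0,7,0],
    [0,0,0,7,0],
    [0,0,0,7,0],
    [0,0,0,7,0],
    [0,0,0,7,0],
    [0,0,0,7,0],
    [0,0,0,7,0],
    [0,0,0,7,0],
    [0,0,0,7,0],
    [0,0,0,7,0],
    [0,3.8,0,0,0],
    [0,3.8,0,0,0],
    [0,3.8,0,0,0],
    [0,3.8,0,0,0],
    [0,3.8,0,0,0],
  ],
)

```text
t: 9.08
eef_pos: [0.5155, 0.1044, 0.4931]
orientation: [-3.14, 0.075, -0.001]
wrist_force: [1.0, 0.3, 0.3]
finger_gap: 0.0944
```

>>> drive_tool(
  series=[
    [-0.3,3.2,2,0,0],
    [-0.3,3.2,2,0,0],
    [-0.3,3.2,2,0,0],
    [-0.3,3.2,2,0,0],
    [-0.3,3.2,2,0,0],
    [-0.3,3.2,2,0,0],
    [0,0,4,0,0],
    [0,0,4,0,0],
    [0,0,3,0,0],
    [0,0,0,0,0],
  ],
)

```text
t: 9.92
eef_pos: [0.4868, -0.0844, 0.2584]
orientation: [3.14, -0.076, -0.011]
wrist_force: [-0.3, 1.0, -0.0]
finger_gap: 0.0938
```

```bash
cat >> h.py <<'E'
def trays(n='side'):
    p,d=cap(n);W=world(n,d)
    b=comp(W,.040,.060,(.3,.8,-.5,.02)).astype(np.uint8)
    k,l,s,c=cv2.connectedComponentsWithStats(b)
    for i in range(1,k):
        if s[i,4]>40: P=W[l==i];print('comp',n,np.round(c[i]),s[i,4],rect(P),np.round(np.median(P[:,2]),3))
E
python3 - <<'E'
from h import *
trays()
go([.4856,-.0854,.124],-3.2)
E
```

```text
comp side [271. 271.] 175 ([485.7, -85.9], 119.8, 10.0, 86.9) 0.052
comp side [359. 310.] 273 ([663.5, -243.0], 12.3, 118.3, 7.3) 0.051
comp side [303. 375.] 326 ([491.3, -354.5], 10.9, 118.2, 14.2) 0.051
comp side [360. 396.] 670 ([600.5, -419.8], 114.8, 65.7, 48.4) 0.051
comp side [400. 397.] 163 ([666.8, -449.7], 71.4, 24.5, 71.8) 0.049
jaw now -2.8 tilt -1.0 twist 0.4 then shift cm [-0.18  0.08 13.74] t 10.0 gap 0.094 q7 0.25 tcp [ 0.488 -0.085  0.261]
```

>>> drive_tool(
  series=[
    [-0.15,0.05,2.5,0.4,0],
    [0,0,2.5,0,0],
    [0,0,2.5,0,0],
    [0,0,2.5,0,0],
    [0,0,2,0,100],
    [0,0,1.5,0,150],
    [0,0,0,0,200],
    [0,0,0,0,255],
    [0,0,0,0,255],
    [0,0,0,0,255],
    [0,0,0,0,255],
    [0,0,0,0,255],
    [0,0,0,0,255],
    [0,0,0,0,255],
    [0,0,0,0,255],
    [0,0,0,0,255],
    [0,0,0,0,255],
    [0,0,0,0,255],
  ],
  squeeze=40,
)

```text
t: 11.47
eef_pos: [0.4871, -0.0851, 0.1274]
orientation: [3.14, -0.087, -0.0]
wrist_force: [-0.8, -0.9, 1.4]
finger_gap: 0.0096
```

```bash
python3 - <<'E'
from h import *
th=np.radians(5.2);ex=np.array([np.cos(th),np.sin(th)]);ey=np.array([-ex[1],ex[0]])
H=np.array([.5265,.2848])
def P(x,y): return H+x*ex+y*ey
print('inner front rim at x=-.03',P(-.03,-.19),P(-.03,-.2))
go([.4856,-.0854,.124],-3.2)
st()
E
```

```text
inner front rim at x=-.03 [0.51384366 0.09286299] [0.51474998 0.08290414]
jaw now -3.2 tilt -1.0 twist 0.0 then shift cm [-0.15  0.04  0.34] t 11.5 gap 0.01 q7 0.4 tcp [ 0.487 -0.085  0.127]
{'t': 11.467, 'qpos': [-0.306, 0.493, 0.507, 2.078, -0.383, 0.661, 0.401], 'eef_pos': [0.487, -0.085, 0.127], 'orientation': [3.14, -0.087, -0.0], 'wrist_force': [-0.751, -0.949, 1.358], 'finger_gap': 0.01}
```

>>> drive_tool(
  series=[
    [0,0,-0.5,0,255],
    [0,0,-1.2,0,255],
    [0,0,-2,0,255],
    [0,0,-2.6,0,255],
    [0,0,-3,0,255],
    [0,0,-3,0,255],
    [0,0,-2.2,0,255],
    [0,0,-1.2,3,255],
    [0,0,-0.6,6,255],
    [0,0,0,7,255],
    [0,0,0,7,255],
    [0,0,0,7,255],
    [0,0,0,7,255],
    [0,0,0,7,255],
    [0,0,0,7,255],
    [0,0,0,7,255],
    [0,0,0,7,255],
    [0,0,0,7,255],
    [0,0,0,6.6,255],
    [0,0,0,3,255],
  ],
)

```text
t: 13.13
eef_pos: [0.487, -0.0852, 0.2913]
orientation: [-2.313, 2.126, 0.0]
wrist_force: [-0.7, -0.1, -3.0]
finger_gap: 0.0099
```

```bash
python3 - <<'E'
from h import *
go([.5143,.0879,.29],-84.8)
p,d=cap('side','t1.png');st()
E
```

```text
jaw now -85.2 tilt -1.0 twist -0.4 then shift cm [-16.99  -4.29   0.14] t 13.1 gap 0.01 q7 -1.12 tcp [ 0.487 -0.085  0.291]
{'t': 13.183, 'qpos': [-0.663, 0.279, 0.911, 1.967, -0.259, 1.016, -1.12], 'eef_pos': [0.487, -0.085, 0.291], 'orientation': [-2.312, 2.127, 0.0], 'wrist_force': [-0.068, 0.4, -2.342], 'finger_gap': 0.01}
```

View pics/t1.png

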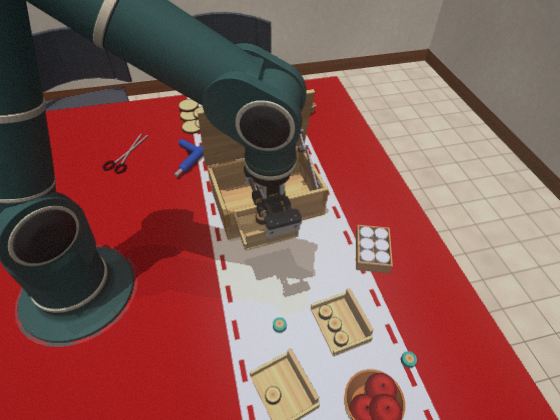

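Tray T1 is held level in front of the chest at (272,225). I'll move it over the rim.

>>> drive_tool(
  series=[
    [-0.7,-0.2,0,0,255],
    [-1.5,-0.4,0,0,255],
    [-2.1,-0.5,0,0,255],
    [-2.4,-0.6,0,0,255],
    [-2.4,-0.6,0,0,255],
    [-2.4,-0.6,0,0,255],
    [-2.2,-0.6,0,0,255],
    [-1.8,-0.4,0,0,255],
    [-1,-0.3,0,0,255],
    [-0.5,-0.1,0,0,255],
    [0,0,0.6,0,255],
    [0,0,1.2,0,255],
    [0,0,1.4,0,255],
    [0,0,1,0,255],
    [0,0,0.6,0,255],
  ],
)

```text
t: 14.43
eef_pos: [0.5139, 0.087, 0.2408]
orientation: [2.318, -2.118, -0.001]
wrist_force: [-0.0, 0.7, -2.8]
finger_gap: 0.0097
```

```bash
python3 - <<'E'
from h import *
go([.5143,.0879,.240],-84.8)
p,d=cap('side');st();W=world('side',d)
p2,d2=cap('top')
cv2.imwrite('pics/t2.png',cv2.resize(np.hstack([p[100:280,180:360],p2[110:290,160:340]])[:,:,::-1],None,fx=2.2,fy=2.2,interpolation=2))
E
```

```text
jaw now -84.8 tilt -1.0 twist -0.0 then shift cm [-0.08 -0.04  0.08] t 14.4 gap 0.01 q7 -1.38 tcp [0.514 0.087 0.241]
{'t': 14.483, 'qpos': [-0.871, 0.399, 0.795, 1.951, -0.35, 0.937, -1.384], 'eef_pos': [0.514, 0.087, 0.24], 'orientation': [2.318, -2.117, -0.001], 'wrist_force': [-0.703, -0.282, -4.721], 'finger_gap': 0.01}
```

View pics/t2.png

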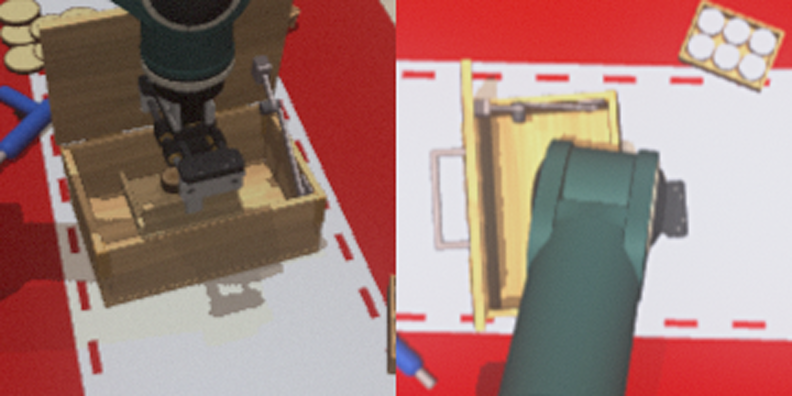

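>>> drive_tool(
  series=[
    [0,0,0,0,255],
    [0,0,0,0,255],
    [0,0,0,0,255],
    [0,0,0,0,255],
    [0,0,0,0,255],
    [0,0,0,0,255],
  ],
  squeeze=3,
)

```text
t: 15.03
eef_pos: [0.5148, 0.0881, 0.2429]
orientation: [-2.32, 2.117, -0.001]
wrist_force: [-0.7, -0.7, 3.1]
finger_gap: 0.0147
```

```bash
cat >> h.py <<'E'
TH=np.radians(5.2);EX=np.array([np.cos(TH),np.sin(TH)]);EY=np.array([-EX[1],EX[0]]);H=np.array([.5265,.2848])
def chest(W):
    """chest coords about hinge mid: x along, y to hinge, z above rim"""
    r=W[...,:2]-H
    return np.stack([r@EX,r@EY,W[...,2]-.11],-1)
def tilt():
    for n in('side','top'):
        p,d=cap(n);C=chest(world(n,d))
        m=(C[...,0]>-.095)&(C[...,0]<.035)&(C[...,1]>-.27)&(C[...,1]<-.09)&(C[...,2]>-.03)&(C[...,2]<.07)
        P=C[m]*1000
        print(n,m.sum())
        for lo in range(-270,-90,10):
            q=P[(P[:,1]>=lo)&(P[:,1]<lo+10)]
            if len(q)>5: print(lo,len(q),np.round(np.percentile(q[:,2],[5,50,95])).tolist(),np.round(np.median(q[:,0])),end='; ')
        print()
    return p
E
python3 - <<'E'
from h import *
tilt();st()
E
```

```text
side 1198
-220 77 [8.0, 49.0, 67.0] -28.0; -210 611 [-23.0, 22.0, 44.0] -33.0; -200 348 [-28.0, 20.0, 55.0] -46.0; -190 19 [2.0, 25.0, 54.0] -90.0; -180 9 [-2.0, 21.0, 23.0] -92.0; -170 9 [-3.0, 10.0, 21.0] -93.0; -160 13 [-8.0, 9.0, 16.0] -91.0; -150 21 [-7.0, 9.0, 16.0] -81.0; -140 24 [-8.0, 7.0, 10.0] -43.0; -130 40 [-14.0, 1.0, 9.0] -60.0; -120 25 [-17.0, -14.0, 5.0] -68.0; 
top 0

{'t': 15.133, 'qpos': [-0.874, 0.396, 0.796, 1.948, -0.348, 0.939, -1.386], 'eef_pos': [0.515, 0.088, 0.243], 'orientation': [-2.32, 2.117, -0.001], 'wrist_force': [0.046, -0.497, 4.125], 'finger_gap': 0.015}
```

>>> drive_tool(
  series=[
    [0,0,0,0,200],
    [0,0,0,0,190],
    [0,0,0,0,190],
    [0,0,0,0,190],
    [-0.3,0,0,0,190],
    [-0.3,0,0,0,190],
    [-0.3,0,0,0,190],
    [0,0,0,0,190],
    [0,0,0,0,190],
  ],
)

```text
t: 15.88
eef_pos: [0.5137, 0.0974, 0.2424]
orientation: [2.321, -2.117, -0.0]
wrist_force: [-0.7, 1.5, 1.0]
finger_gap: 0.0243
```

```bash
python3 - <<'E'
from h import *
tilt();st()
E
```

```text
side 1220
-220 12 [48.0, 56.0, 65.0] -28.0; -210 431 [-24.0, 16.0, 57.0] -29.0; -200 523 [-27.0, 25.0, 41.0] -37.0; -190 190 [29.0, 47.0, 55.0] -52.0; -180 20 [-3.0, 51.0, 55.0] -75.0; -170 13 [-8.0, 46.0, 65.0] -38.0; -160 7 [-8.0, 5.0, 10.0] -92.0; -150 6 [-21.0, -6.0, 3.0] -92.0; -140 7 [-26.0, -3.0, -1.0] -93.0; -130 6 [-25.0, -14.0, -10.0] -92.0; 
top 0

{'t': 15.983, 'qpos': [-0.889, 0.397, 0.794, 1.946, -0.349, 0.939, -1.403], 'eef_pos': [0.514, 0.097, 0.242], 'orientation': [2.321, -2.118, 0.0], 'wrist_force': [-0.292, 1.272, 0.338], 'finger_gap': 0.024}
```

>>> drive_tool(
  series=[
    [-0.3,0,0,0,190],
    [-0.3,0,0,0,190],
    [-0.2,0,0,0,190],
    [0.2,0,0,0,190],
    [-0.2,0,0,0,190],
    [0,0,0,0,190],
  ],
)

```text
t: 16.48
eef_pos: [0.513, 0.1052, 0.2424]
orientation: [2.321, -2.117, 0.0]
wrist_force: [0.3, 0.8, 0.6]
finger_gap: 0.0238
```

```bash
python3 - <<'E'
from h import *
tilt();st()
p,d=cap('side')
cv2.imwrite('pics/t3.png',cv2.resize(p[100:260,190:350,::-1],None,fx=3.5,fy=3.5,interpolation=2))
E
```

```text
side 1284
-210 317 [-24.0, 16.0, 60.0] -29.0; -200 581 [-26.0, 15.0, 33.0] -33.0; -190 226 [30.0, 39.0, 46.0] -42.0; -180 124 [23.0, 48.0, 54.0] -55.0; -170 12 [-17.0, 2.0, 51.0] -93.0; -160 11 [-13.0, 48.0, 66.0] -38.0; -150 6 [-23.0, -11.0, -2.0] -92.0; 
top 0

{'t': 16.583, 'qpos': [-0.902, 0.398, 0.792, 1.944, -0.349, 0.94, -1.418], 'eef_pos': [0.513, 0.105, 0.242], 'orientation': [2.321, -2.118, 0.0], 'wrist_force': [0.051, 0.978, -0.476], 'finger_gap': 0.024}
```

View pics/t3.png

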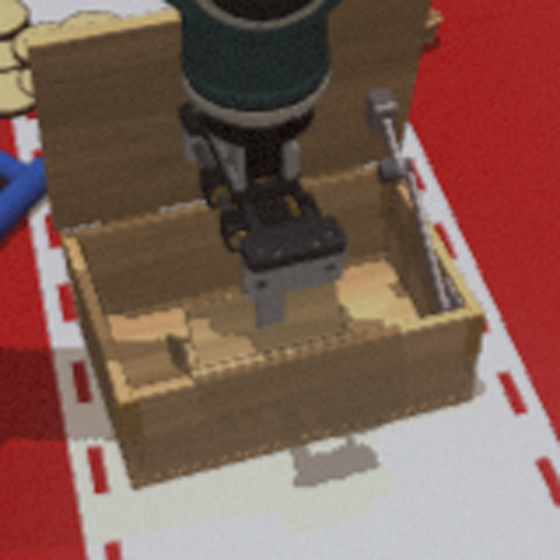

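The tray is tipped about 38° into the chest, with its board leaning on the finger at (300,310). Now back, regrip and lift.

>>> drive_tool(
  series=[
    [0.3,0,0,0,190],
    [0.3,0,0,0,190],
    [0.3,0,0,0,190],
    [0.3,0,0,0,190],
    [0.3,0,0,0,200],
    [0.2,0,0,0,215],
    [0,0,0,0,255],
    [0,0,0,0,255],
    [0,0,-0.1,0,255],
    [0,0,-0.2,0,255],
    [0,0,-0.3,0,255],
    [0,0,-0.5,0,255],
    [0,0,-0.5,0,255],
    [0,0,-1,0,255],
    [0,0,-1,0,255],
  ],
  squeeze=45,
)

```text
t: 17.88
eef_pos: [0.5145, 0.0881, 0.2795]
orientation: [2.32, -2.118, 0.0]
wrist_force: [0.9, -0.1, -1.7]
finger_gap: 0.0095
```

```bash
python3 - <<'E'
from h import *
go([.487,-.0851,.29],-3.2);st()
p,d=cap('side')
cv2.imwrite('pics/t4.png',cv2.resize(p[80:260,170:350,::-1],None,fx=3.2,fy=3.2,interpolation=2))
E
```

```text
jaw now -84.8 tilt -1.0 twist -81.6 then shift cm [-1.78 17.44 -1.05] t 17.9 gap 0.01 q7 -1.43 tcp [0.515 0.088 0.279]
{'t': 17.883, 'qpos': [-0.908, 0.343, 0.828, 1.914, -0.297, 1.011, -1.428], 'eef_pos': [0.515, 0.088, 0.279], 'orientation': [2.32, -2.118, 0.0], 'wrist_force': [0.875, -0.085, -1.702], 'finger_gap': 0.01}
```

View pics/t4.png

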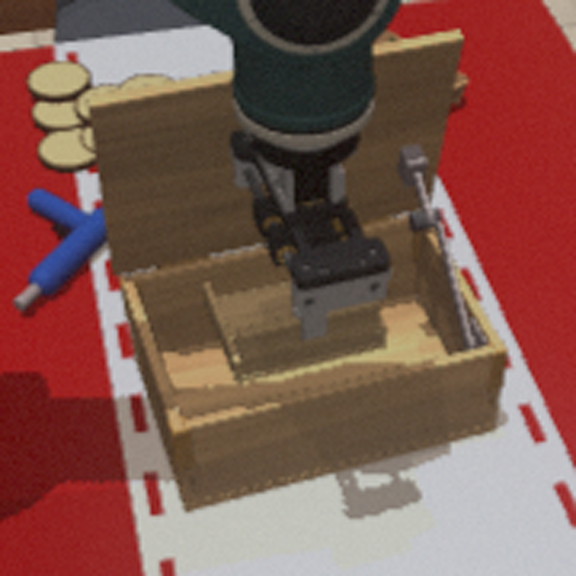

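>>> drive_tool(
  series=[
    [1.5,0.4,0,0,255],
    [3,0.8,0,0,255],
    [3.8,0.9,0,0,255],
    [3.8,0.9,0,0,255],
    [3,0.8,0,0,255],
    [1.6,0.4,0,0,255],
    [0.3,0.1,0,-5,255],
    [0,0,0.5,-7,255],
    [0,0,1,-7,255],
    [0,0,1,-7,255],
    [0,0,1,-7,255],
    [0,0,1,-7,255],
    [0,0,1,-7,255],
    [0,0,1,-7,255],
    [0,0,1,-7,255],
    [0,0,1,-7,255],
    [0,0,1,-7,255],
    [0,0,1,-6.6,255],
    [0,0,1,0,255],
    [0,0,1,0,255],
  ],
)

```text
t: 19.6
eef_pos: [0.4872, -0.0855, 0.1531]
orientation: [-3.14, 0.093, -0.001]
wrist_force: [0.4, -0.7, -2.3]
finger_gap: 0.0097
```

```bash
python3 - <<'E'
from h import *
go([.4865,-.0851,.1285],-3.2)
E
```

```text
jaw now -3.4 tilt -1.0 twist -0.2 then shift cm [-0.08 -0.04  2.46] t 19.6 gap 0.01 q7 0.33 tcp [ 0.487 -0.086  0.153]
```

>>> drive_tool(
  series=[
    [0,0,1,0,255],
    [0,0,0.8,0,255],
    [0,0,0.5,0,255],
    [0,0,0.2,0,255],
    [0,0,0,0,180],
    [0,0,0,0,100],
    [0,0,0,0,60],
    [0,0,0,0,0],
    [0,0,0,0,0],
    [0,0,-1.5,0,0],
    [0,0,-3,0,0],
    [0,0,-4,0,0],
    [0,0,-3,0,0],
  ],
)

```text
t: 20.68
eef_pos: [0.4872, -0.0854, 0.2457]
orientation: [3.14, -0.088, 0.001]
wrist_force: [1.1, 0.4, 0.9]
finger_gap: 0.066
```

```bash
python3 - <<'E'
from h import *
trays();trays('top')
go([.663,-.2425,.22],6)
E
```

```text
comp side [272. 270.] 174 ([488.5, -85.4], 118.6, 10.2, 86.6) 0.052
comp side [360. 337.] 291 ([641.0, -305.0], 119.8, 10.7, 84.9) 0.051
comp side [303. 375.] 328 ([491.5, -355.3], 11.2, 117.9, 14.0) 0.051
comp side [360. 395.] 679 ([601.3, -419.5], 116.5, 66.5, 47.1) 0.051
comp side [400. 397.] 165 ([668.3, -448.3], 82.4, 22.0, 78.6) 0.049
comp top [428. 184.] 373 ([617.0, -436.3], 118.1, 113.7, 13.3) 0.051
comp top [387. 173.] 128 ([640.4, -303.5], 118.1, 11.2, 83.3) 0.052
comp top [403. 221.] 128 ([491.7, -353.0], 10.0, 118.0, 14.4) 0.052
jaw now -3.2 tilt -1.0 twist -9.2 then shift cm [15.66 17.44  2.88] t 20.8 gap 0.074 q7 0.23 tcp [ 0.489 -0.085  0.248]
```

T2 was knocked aside: its board is now at (641,-304) mm with normal about -5.7°. Going there.

```bash
python3 - <<'E'
from h import *
go([.6408,-.3043,.25],-5.7)
p,d=cap('side')
cv2.imwrite('pics/u1.png',cv2.resize(p[220:420,220:440,::-1],None,fx=2.5,fy=2.5,interpolation=2))
E
```

```text
jaw now -3.2 tilt -1.0 twist 2.5 then shift cm [17.3  20.27 -0.14] t 20.8 gap 0.074 q7 0.23 tcp [ 0.489 -0.085  0.248]
```

View pics/u1.png

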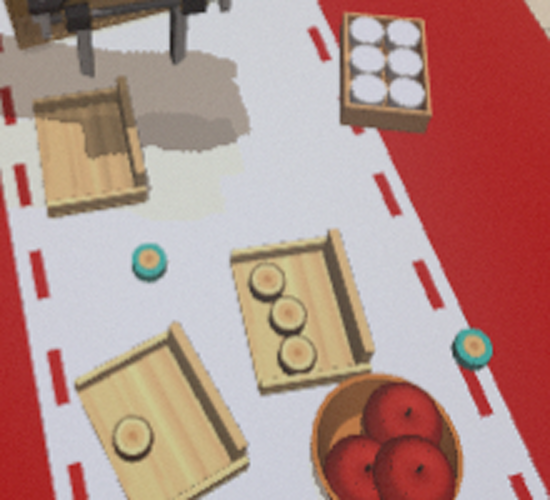

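T1 is empty and upright at (90,150). T2 still has 3 slices at (267,280), (288,315) and (297,353), so I'll approach with a narrowed gap.

>>> drive_tool(
  series=[
    [0,0,0,2.5,160],
    [2.47,2.9,0,0,160],
    [2.47,2.9,0,0,160],
    [2.47,2.9,0,0,160],
    [2.47,2.9,0,0,160],
    [2.47,2.9,0,0,160],
    [2.47,2.9,0,0,160],
    [2.48,2.87,0,0,160],
    [0,0,0,0,160],
    [0,0,0,0,160],
  ],
)

```text
t: 21.67
eef_pos: [0.6389, -0.3056, 0.2409]
orientation: [3.137, -0.159, -0.005]
wrist_force: [-0.5, 1.5, -0.3]
finger_gap: 0.035
```

```bash
python3 - <<'E'
from h import *
trays()
go([.6408,-.3043,.126],-5.7)
E
```

```text
comp side [272. 270.] 177 ([488.5, -86.1], 118.1, 10.2, 86.7) 0.052
comp side [361. 339.] 260 ([641.0, -304.8], 119.5, 10.8, 84.8) 0.051
comp side [303. 375.] 332 ([491.1, -354.6], 11.4, 118.6, 14.6) 0.051
comp side [360. 395.] 663 ([600.6, -420.3], 115.2, 66.5, 49.4) 0.051
comp side [400. 397.] 160 ([667.8, -448.3], 80.8, 22.0, 82.3) 0.049
jaw now -5.7 tilt -1.0 twist -0.0 then shift cm [ 0.23  0.   11.54] t 21.7 gap 0.035 q7 0.56 tcp [ 0.639 -0.304  0.241]
```

>>> drive_tool(
  series=[
    [0.2,0,1.5,0,160],
    [0,0,2.5,0,160],
    [0,0,2.5,0,160],
    [0,0,2.5,0,160],
    [0,0,1.5,0,160],
    [0,0,1,0,160],
    [0,0,0,0,160],
    [0,0,0,0,255],
    [0,0,0,0,255],
    [0,0,0,0,255],
    [0,0,0,0,255],
    [0,0,0,0,255],
    [0,0,0,0,255],
    [0,0,0,0,255],
  ],
  squeeze=40,
)

```text
t: 22.88
eef_pos: [0.6417, -0.3043, 0.1295]
orientation: [3.137, -0.155, 0.002]
wrist_force: [-2.0, -0.4, 6.7]
finger_gap: 0.0093
```

```bash
python3 - <<'E'
from h import *
go([.6408,-.3043,.29],-84.8);st()
E
```

```text
jaw now -5.7 tilt -1.0 twist 79.1 then shift cm [  0.     0.07 -16.05] t 22.9 gap 0.009 q7 0.6 tcp [ 0.642 -0.304  0.129]
{'t': 22.883, 'qpos': [0.092, 0.8, 0.477, 1.506, -0.421, 0.937, 0.597], 'eef_pos': [0.642, -0.304, 0.129], 'orientation': [3.137, -0.155, 0.002], 'wrist_force': [-2.011, -0.378, 6.653], 'finger_gap': 0.009}
```

>>> drive_tool(
  series=[
    [0,0,-0.5,0,255],
    [0,0,-1.2,0,255],
    [0,0,-2,0,255],
    [0,0,-2.6,0,255],
    [0,0,-3,0,255],
    [0,0,-3,0,255],
    [0,0,-2.2,0,255],
    [0,0,-1.2,2,255],
    [0,0,-0.4,5,255],
    [0,0,0,7,255],
    [0,0,0,7,255],
    [0,0,0,7,255],
    [0,0,0,7,255],
    [0,0,0,7,255],
    [0,0,0,7,255],
    [0,0,0,7,255],
    [0,0,0,7,255],
    [0,0,0,7,255],
    [0,0,0,6.1,255],
    [0,0,0,3,255],
  ],
)

```text
t: 24.55
eef_pos: [0.6414, -0.3038, 0.2904]
orientation: [-2.314, 2.125, -0.0]
wrist_force: [0.2, -0.3, -1.6]
finger_gap: 0.0098
```

```bash
python3 - <<'E'
from h import *
go([.5143,.0879,.29],-84.8);st()
E
```

```text
jaw now -85.1 tilt -1.0 twist -0.3 then shift cm [-4.016e+01  9.100e+00  4.000e-02] t 24.6 gap 0.01 q7 -0.7 tcp [ 0.641 -0.304  0.29 ]
{'t': 24.55, 'qpos': [-0.116, 0.729, 0.859, 1.407, -0.559, 1.258, -0.699], 'eef_pos': [0.641, -0.304, 0.29], 'orientation': [-2.314, 2.125, -0.0], 'wrist_force': [0.178, -0.274, -1.581], 'finger_gap': 0.01}
```

>>> drive_tool(
  series=[
    [-0.7,0.16,0,-0.3,255],
    [-1.5,0.34,0,0,255],
    [-2.2,0.5,0,0,255],
    [-2.7,0.61,0,0,255],
    [-2.7,0.61,0,0,255],
    [-2.7,0.61,0,0,255],
    [-2.7,0.61,0,0,255],
    [-2.7,0.61,0,0,255],
    [-2.7,0.61,0,0,255],
    [-2.7,0.61,0,0,255],
    [-2.7,0.61,0,0,255],
    [-2.7,0.61,0,0,255],
    [-2.7,0.61,0,0,255],
    [-2.7,0.61,0,0,255],
    [-2.2,0.5,0,0,255],
    [-1.6,0.36,0,0,255],
    [-1.1,0.25,0,0,255],
    [-0.7,0.16,0,0,255],
    [-0.4,0.1,0,0,255],
  ],
)

```text
t: 26.13
eef_pos: [0.5118, 0.0873, 0.2898]
orientation: [-2.329, 2.108, 0.001]
wrist_force: [0.1, -0.0, -1.4]
finger_gap: 0.0099
```

```bash
python3 - <<'E'
from h import *
go([.5143,.0879,.2435],-84.8);st()
E
```

```text
jaw now -84.3 tilt -1.0 twist 0.5 then shift cm [-0.03 -0.25  4.63] t 26.1 gap 0.01 q7 -1.35 tcp [0.512 0.087 0.29 ]
{'t': 26.133, 'qpos': [-1.038, 0.378, 1.005, 1.913, -0.369, 1.049, -1.348], 'eef_pos': [0.512, 0.087, 0.29], 'orientation': [-2.329, 2.108, 0.001], 'wrist_force': [0.122, -0.029, -1.431], 'finger_gap': 0.01}
```

>>> drive_tool(
  series=[
    [0,-0.2,0.6,0.5,255],
    [0,0,1.2,0,255],
    [0,0,1.4,0,255],
    [0,0,1,0,255],
    [0,0,0.5,0,255],
    [0,0,0,0,255],
    [0,0,0,0,255],
  ],
)

```text
t: 26.72
eef_pos: [0.5144, 0.086, 0.2424]
orientation: [2.316, -2.122, 0.0]
wrist_force: [-0.1, -0.6, -1.7]
finger_gap: 0.0096
```

>>> drive_tool(
  series=[
    [0,0,0,0,255],
    [0,0,0,0,255],
    [0,0,0,0,255],
    [0,0,0,0,255],
    [0,0,0,0,255],
    [0,0,0,0,210],
    [0,0,0,0,195],
    [0,0,0,0,190],
    [0,0,0,0,190],
    [0,0,0,0,190],
  ],
  squeeze=3,
)

```text
t: 27.55
eef_pos: [0.5143, 0.0866, 0.2424]
orientation: [2.317, -2.122, 0.0]
wrist_force: [0.3, 0.2, -1.1]
finger_gap: 0.0242
```

```bash
python3 - <<'E'
from h import *
tilt();st()
E
```

```text
side 1165
-230 25 [47.0, 60.0, 69.0] -27.0; -220 46 [10.0, 51.0, 69.0] -31.0; -210 527 [-23.0, 17.0, 35.0] -33.0; -200 416 [-27.0, 33.0, 54.0] -50.0; -190 24 [10.0, 54.0, 56.0] -75.0; -180 16 [4.0, 23.0, 64.0] -90.0; -170 7 [-4.0, 16.0, 20.0] -92.0; -160 15 [-6.0, 2.0, 17.0] -88.0; -150 23 [-8.0, 8.0, 12.0] -84.0; -140 34 [-6.0, 6.0, 8.0] -65.0; -130 22 [-1.0, 3.0, 7.0] -67.0; -120 9 [-20.0, -4.0, 4.0] -91.0; 
top 0

{'t': 27.65, 'qpos': [-0.979, 0.45, 0.95, 1.952, -0.445, 0.965, -1.297], 'eef_pos': [0.514, 0.087, 0.242], 'orientation': [2.317, -2.122, 0.0], 'wrist_force': [-0.461, 1.002, 0.607], 'finger_gap': 0.024}
```

Tipping works the same way here. Moving in by 17 mm, with a small shake.

>>> drive_tool(
  series=[
    [-0.3,0,0,0,190],
    [-0.3,0,0,0,190],
    [-0.3,0,0,0,190],
    [0,0,0,0,190],
    [-0.3,0,0,0,190],
    [-0.3,0,0,0,190],
    [-0.3,0,0,0,190],
    [0.2,0,0,0,190],
    [-0.2,0,0,0,190],
    [0,0,0,0,190],
    [0,0,0,0,190],
  ],
)

```text
t: 28.57
eef_pos: [0.5128, 0.1044, 0.2425]
orientation: [2.317, -2.122, 0.0]
wrist_force: [-0.7, 0.9, 0.0]
finger_gap: 0.0241
```

```bash
python3 - <<'E'
from h import *
tilt();st()
E
```

```text
side 1289
-210 331 [-27.0, 14.0, 61.0] -27.0; -200 575 [-26.0, 15.0, 33.0] -34.0; -190 232 [30.0, 39.0, 47.0] -44.0; -180 112 [17.0, 48.0, 53.0] -58.0; -170 12 [-13.0, 13.0, 59.0] -93.0; -160 12 [-13.0, 24.0, 62.0] -64.0; 
top 3

{'t': 28.667, 'qpos': [-1.01, 0.453, 0.948, 1.948, -0.446, 0.966, -1.331], 'eef_pos': [0.513, 0.104, 0.242], 'orientation': [2.317, -2.122, 0.0], 'wrist_force': [-0.31, 0.678, -0.29], 'finger_gap': 0.024}
```

>>> drive_tool(
  series=[
    [0.3,0,0,0,190],
    [0.3,0,0,0,190],
    [0.3,0,0,0,190],
    [0.3,0,0,0,190],
    [0.3,0,0,0,200],
    [0.2,0,0,0,215],
    [0,0,0,0,255],
    [0,0,0,0,255],
    [0,0,-0.1,0,255],
    [0,0,-0.2,0,255],
    [0,0,-0.3,0,255],
    [0,0,-0.5,0,255],
    [0,0,-0.5,0,255],
    [0,0,-1,0,255],
    [0,0,-1,0,255],
  ],
  squeeze=45,
)

```text
t: 29.92
eef_pos: [0.5142, 0.0874, 0.2795]
orientation: [2.317, -2.122, 0.0]
wrist_force: [0.1, 0.3, -1.5]
finger_gap: 0.0098
```

```bash
python3 - <<'E'
from h import *
go([.640,-.26,.28],-4);st()
p,d=cap('side')
cv2.imwrite('pics/u2.png',cv2.resize(p[80:260,170:350,::-1],None,fx=3.2,fy=3.2,interpolation=2))
E
```

```text
jaw now -85.0 tilt -1.0 twist -81.0 then shift cm [14.97 33.78 -0.05] t 29.9 gap 0.01 q7 -1.34 tcp [0.514 0.087 0.279]
{'t': 29.917, 'qpos': [-1.024, 0.399, 0.994, 1.918, -0.389, 1.033, -1.344], 'eef_pos': [0.514, 0.087, 0.279], 'orientation': [2.317, -2.122, 0.0], 'wrist_force': [0.052, 0.302, -1.473], 'finger_gap': 0.01}
```

View pics/u2.png

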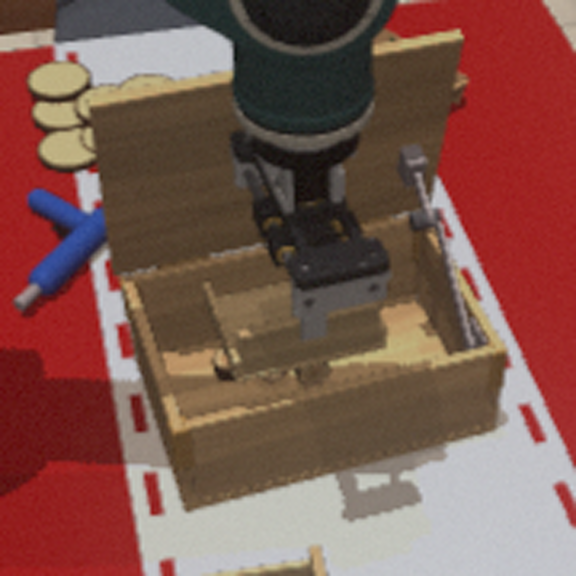

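Slices are visible on the chest floor at (225–320,370). Putting T2 back.

>>> drive_tool(
  series=[
    [1.2,-0.3,0,0,255],
    [2.5,-0.65,0,0,255],
    [3.6,-0.95,0,0,255],
    [3.8,-1,0,0,255],
    [3.8,-1,0,0,255],
    [3.8,-1,0,0,255],
    [3.8,-1,0,0,255],
    [3.8,-1,0,0,255],
    [3.8,-1,0,0,255],
    [3,-0.8,0,0,255],
    [1.6,-0.5,0,0,255],
    [1,-0.3,0,0,255],
  ],
)

```text
t: 30.97
eef_pos: [0.6402, -0.2625, 0.2788]
orientation: [2.314, -2.124, 0.001]
wrist_force: [0.1, 0.9, -1.5]
finger_gap: 0.0098
```

>>> drive_tool(
  series=[
    [0,0,0.5,-6.75,255],
    [0,0,1,-6.75,255],
    [0,0,1,-6.75,255],
    [0,0,1,-6.75,255],
    [0,0,1,-6.75,255],
    [0,0,1,-6.75,255],
    [0,0,1,-6.75,255],
    [0,0,1,-6.75,255],
    [0,0,1,-6.75,255],
    [0,0,1,-6.75,255],
    [0,0,1,-6.75,255],
    [0,0,1,-6.75,255],
    [0,0,1,0,255],
    [0,0,0.5,0,255],
    [0,0,0,0,255],
  ],
)

```text
t: 32.22
eef_pos: [0.64, -0.2591, 0.1475]
orientation: [-3.139, 0.114, 0.002]
wrist_force: [0.3, -0.3, -1.7]
finger_gap: 0.0098
```

```bash
python3 - <<'E'
from h import *
go([.640,-.26,.1305],-4)
E
```

```text
jaw now -4.2 tilt -1.0 twist -0.2 then shift cm [0.01 0.09 1.7 ] t 32.2 gap 0.01 q7 0.55 tcp [ 0.64  -0.259  0.147]
```

>>> drive_tool(
  series=[
    [0,0,0.9,0,255],
    [0,0,0.6,0,255],
    [0,0,0.3,0,255],
    [0,0,0,0,180],
    [0,0,0,0,100],
    [0,0,0,0,60],
    [0,0,0,0,40],
    [0,0,-1.5,0,120],
    [0,0,-3,0,160],
    [0,0,-4,0,160],
    [0,0,-3,0,160],
  ],
)

```text
t: 33.13
eef_pos: [0.6402, -0.2602, 0.2492]
orientation: [3.139, -0.11, 0.002]
wrist_force: [0.5, -0.2, 0.2]
finger_gap: 0.0351
```

```bash
python3 - <<'E'
from h import *
trays();trays('top')
go([.4913,-.3545,.245],14.3)
E
```

```text
comp side [272. 270.] 175 ([488.5, -84.6], 118.4, 10.2, 86.6) 0.052
comp side [353. 319.] 261 ([641.5, -259.9], 116.2, 11.1, 85.9) 0.051
comp side [303. 375.] 330 ([491.2, -354.1], 10.8, 119.2, 14.0) 0.051
comp side [360. 395.] 661 ([599.7, -417.4], 116.7, 60.7, 43.5) 0.051
comp side [400. 398.] 164 ([665.2, -451.4], 74.0, 26.8, 68.3) 0.048
comp top [362. 172.] 57 ([643.5, -223.9], 48.4, 10.7, 86.2) 0.052
comp top [433. 193.] 206 ([584.4, -448.4], 93.9, 54.0, 82.4) 0.052
comp top [413. 219.] 55 ([499.3, -383.0], 10.1, 56.4, 14.0) 0.053
comp top [317. 220.] 122 ([488.3, -84.8], 116.5, 10.1, 86.8) 0.053
jaw now -4.0 tilt -1.0 twist -18.3 then shift cm [-16.89   5.35   0.65] t 33.2 gap 0.035 q7 0.51 tcp [ 0.642 -0.261  0.252]
```

>>> drive_tool(
  series=[
    [0,0,0,-6.1,160],
    [0,0,0,-6.1,160],
    [0,0,0,-6.1,160],
    [-2.4,0.76,0,0,160],
    [-2.4,0.76,0,0,160],
    [-2.4,0.76,0,0,160],
    [-2.4,0.76,0,0,160],
    [-2.4,0.76,0,0,160],
    [-2.4,0.76,0,0,160],
    [-2.4,0.76,0,0,160],
    [0,0,1,0,160],
    [0,0,1.5,0,160],
    [0,0,0,0,160],
  ],
)

```text
t: 34.32
eef_pos: [0.4899, -0.3524, 0.2189]
orientation: [-3.116, -0.391, 0.003]
wrist_force: [-0.4, 0.6, -0.4]
finger_gap: 0.0353
```

```bash
python3 - <<'E'
from h import *
trays()
go([.4913,-.354,.128],14.2)
E
```

```text
comp side [358. 335.] 78 ([638.2, -303.0], 30.7, 11.1, 84.2) 0.051
comp side [308. 383.] 219 ([495.8, -373.1], 10.7, 80.3, 14.3) 0.051
comp side [360. 395.] 664 ([599.0, -418.2], 114.9, 61.2, 46.1) 0.051
comp side [400. 397.] 160 ([666.6, -450.7], 76.4, 24.0, 83.3) 0.049
jaw now 14.3 tilt -1.0 twist 0.1 then shift cm [0.06 0.18 9.19] t 34.4 gap 0.035 q7 1.05 tcp [ 0.49  -0.352  0.22 ]
```

>>> drive_tool(
  series=[
    [0.05,0.15,1,0,160],
    [0,0,2,0,160],
    [0,0,2.2,0,160],
    [0,0,2,0,160],
    [0,0,1.2,0,160],
    [0,0,0.6,0,160],
    [0,0,0,0,160],
    [0,0,0,0,255],
    [0,0,0,0,255],
    [0,0,0,0,255],
    [0,0,0,0,255],
    [0,0,0,0,255],
    [0,0,0,0,255],
    [0,0,0,0,255],
  ],
  squeeze=40,
)

```text
t: 35.53
eef_pos: [0.4918, -0.3544, 0.1312]
orientation: [3.116, 0.392, 0.001]
wrist_force: [-0.9, 1.7, 7.3]
finger_gap: 0.0093
```

```bash
python3 - <<'E'
from h import *
go([.4913,-.354,.29],-84.8);st()
E
```

```text
jaw now 14.3 tilt -1.0 twist 99.1 then shift cm [ -0.04   0.03 -15.88] t 35.5 gap 0.009 q7 1.1 tcp [ 0.492 -0.354  0.131]
{'t': 35.533, 'qpos': [0.264, 0.628, 0.414, 1.796, -0.341, 0.787, 1.101], 'eef_pos': [0.492, -0.354, 0.131], 'orientation': [3.116, 0.392, 0.001], 'wrist_force': [-0.901, 1.653, 7.338], 'finger_gap': 0.009}
```

>>> drive_tool(
  series=[
    [0,0,-0.5,0,255],
    [0,0,-1.2,0,255],
    [0,0,-2,0,255],
    [0,0,-2.6,0,255],
    [0,0,-3,2,255],
    [0,0,-2.8,5,255],
    [0,0,-2.2,7,255],
    [0,0,-1.1,7,255],
    [0,0,-0.4,7,255],
    [0,0,0,7,255],
    [0,0,0,7,255],
    [0,0,0,7,255],
    [0,0,0,7,255],
    [0,0,0,7,255],
    [0,0,0,7,255],
    [0,0,0,7,255],
    [0,0,0,7,255],
    [0,0,0,7,255],
    [0,0,0,5,255],
    [0,0,0,3,255],
  ],
)

```text
t: 37.2
eef_pos: [0.4914, -0.354, 0.2894]
orientation: [-2.317, 2.121, -0.0]
wrist_force: [-0.7, -0.0, -2.2]
finger_gap: 0.0098
```

```bash
python3 - <<'E'
from h import *
go([.5143,.0875,.29],-84.8);st()
E
```

```text
jaw now -85.0 tilt -1.0 twist -0.2 then shift cm [-43.76  -6.28  -0.05] t 37.2 gap 0.01 q7 -0.52 tcp [ 0.491 -0.354  0.289]
{'t': 37.2, 'qpos': [-0.074, 0.538, 0.899, 1.7, -0.46, 1.13, -0.524], 'eef_pos': [0.491, -0.354, 0.289], 'orientation': [-2.317, 2.121, -0.0], 'wrist_force': [-0.737, -0.018, -2.162], 'finger_gap': 0.01}
```

>>> drive_tool(
  series=[
    [-0.7,-0.1,0,-0.2,255],
    [-1.5,-0.2,0,0,255],
    [-2.2,-0.3,0,0,255],
    [-2.75,-0.4,0,0,255],
    [-2.75,-0.4,0,0,255],
    [-2.75,-0.4,0,0,255],
    [-2.75,-0.4,0,0,255],
    [-2.75,-0.4,0,0,255],
    [-2.75,-0.4,0,0,255],
    [-2.75,-0.4,0,0,255],
    [-2.75,-0.4,0,0,255],
    [-2.75,-0.4,0,0,255],
    [-2.75,-0.4,0,0,255],
    [-2.75,-0.4,0,0,255],
    [-2.75,-0.4,0,0,255],
    [-2.4,-0.35,0,0,255],
    [-1.7,-0.25,0,0,255],
    [-1.1,-0.15,0,0,255],
    [-0.7,-0.1,0,0,255],
    [-0.4,-0.05,0,0,255],
  ],
)

```text
t: 38.87
eef_pos: [0.5119, 0.0873, 0.2887]
orientation: [-2.327, 2.11, 0.0]
wrist_force: [0.1, -0.8, -1.3]
finger_gap: 0.0095
```

```bash
python3 - <<'E'
from h import *
go([.5143,.0872,.2445],-84.8)
E
```

```text
jaw now -84.4 tilt -1.0 twist 0.4 then shift cm [ 0.03 -0.23  4.42] t 38.9 gap 0.01 q7 -1.39 tcp [0.512 0.087 0.289]
```

>>> drive_tool(
  series=[
    [0,-0.2,0.6,0.4,255],
    [0,0,1.2,0,255],
    [0,0,1.3,0,255],
    [0,0,0.9,0,255],
    [0,0,0.4,0,255],
    [0,0,0,0,255],
    [0,0,0,0,255],
  ],
)

```text
t: 39.45
eef_pos: [0.5141, 0.0866, 0.2443]
orientation: [2.318, -2.12, 0.0]
wrist_force: [0.2, -0.0, -0.9]
finger_gap: 0.0098
```

>>> drive_tool(
  series=[
    [0,0,0,0,255],
    [0,0,0,0,255],
    [0,0,0,0,255],
    [0,0,0,0,255],
    [0,0,0,0,255],
    [0,0,0,0,210],
    [0,0,0,0,195],
    [0,0,0,0,190],
    [0,0,0,0,190],
    [0,0,0,0,190],
  ],
  squeeze=3,
)

```text
t: 40.28
eef_pos: [0.5141, 0.087, 0.2445]
orientation: [-2.319, 2.12, -0.0]
wrist_force: [-0.3, 0.8, -0.6]
finger_gap: 0.0236
```

```bash
python3 - <<'E'
from h import *
tilt();st()
E
```

```text
side 1239
-230 14 [54.0, 63.0, 70.0] -31.0; -220 37 [46.0, 55.0, 67.0] -32.0; -210 372 [-24.0, 9.0, 26.0] -33.0; -200 582 [-26.0, 26.0, 51.0] -41.0; -190 35 [11.0, 52.0, 54.0] -74.0; -180 13 [5.0, 23.0, 64.0] -88.0; -170 11 [-0.0, 19.0, 22.0] -91.0; -160 10 [-0.0, 15.0, 20.0] -92.0; -150 17 [-5.0, 8.0, 16.0] -87.0; -140 35 [-7.0, 9.0, 14.0] -43.0; -130 46 [-10.0, 3.0, 13.0] -53.0; -120 48 [-11.0, -9.0, 10.0] -62.0; -110 19 [-13.0, -11.0, 9.0] -66.0; 
top 0

{'t': 40.383, 'qpos': [-0.936, 0.42, 0.884, 1.949, -0.396, 0.955, -1.341], 'eef_pos': [0.514, 0.087, 0.244], 'orientation': [2.319, -2.12, 0.0], 'wrist_force': [0.673, 1.089, -1.194], 'finger_gap': 0.024}
```

>>> drive_tool(
  series=[
    [-0.3,0,0,0,190],
    [-0.3,0,0,0,190],
    [-0.3,0,0,0,190],
    [0,0,0,0,190],
    [-0.3,0,0,0,190],
    [-0.3,0,0,0,190],
    [-0.3,0,0,0,190],
    [0.2,0,0,0,190],
    [-0.2,0,0,0,190],
    [0,0,0,0,190],
    [0,0,0,0,190],
  ],
)

```text
t: 41.3
eef_pos: [0.5125, 0.1049, 0.2445]
orientation: [2.319, -2.12, 0.0]
wrist_force: [-0.0, -0.3, -0.0]
finger_gap: 0.0243
```

```bash
python3 - <<'E'
from h import *
tilt();st()
E
```

```text
side 1290
-210 221 [-26.0, -0.0, 65.0] -29.0; -200 587 [-26.0, 9.0, 26.0] -33.0; -190 277 [22.0, 33.0, 43.0] -38.0; -180 160 [20.0, 46.0, 52.0] -50.0; -170 11 [-9.0, 13.0, 48.0] -92.0; -160 12 [-15.0, 27.0, 63.0] -65.0; -150 8 [-24.0, -4.0, 3.0] -92.0; -140 7 [-28.0, -12.0, -4.0] -92.0; 
top 0

{'t': 41.4, 'qpos': [-0.966, 0.422, 0.881, 1.945, -0.397, 0.956, -1.375], 'eef_pos': [0.512, 0.105, 0.244], 'orientation': [2.319, -2.12, 0.0], 'wrist_force': [-0.537, 0.995, 0.735], 'finger_gap': 0.024}
```

>>> drive_tool(
  series=[
    [0.3,0,0,0,190],
    [0.3,0,0,0,190],
    [0.3,0,0,0,190],
    [0.3,0,0,0,190],
    [0.3,0,0,0,200],
    [0.2,0,0,0,215],
    [0,0,0,0,255],
    [0,0,0,0,255],
    [0,0,-0.1,0,255],
    [0,0,-0.2,0,255],
    [0,0,-0.3,0,255],
    [0,0,-0.5,0,255],
    [0,0,-0.5,0,255],
    [0,0,-1,0,255],
    [0,0,-1,0,255],
  ],
  squeeze=45,
)

```text
t: 42.65
eef_pos: [0.5139, 0.0879, 0.2815]
orientation: [2.318, -2.12, 0.0]
wrist_force: [-0.4, 0.0, -1.4]
finger_gap: 0.0095
```

```bash
python3 - <<'E'
from h import *
go([.4913,-.354,.28]);st()
E
```

```text
jaw now -84.9 tilt -1.0 twist 0 then shift cm [43.81  6.2   0.16] t 42.6 gap 0.01 q7 -1.39 tcp [0.514 0.088 0.281]
{'t': 42.65, 'qpos': [-0.977, 0.368, 0.922, 1.915, -0.341, 1.025, -1.387], 'eef_pos': [0.514, 0.088, 0.281], 'orientation': [2.318, -2.12, 0.0], 'wrist_force': [-0.38, 0.024, -1.42], 'finger_gap': 0.01}
```

>>> drive_tool(
  series=[
    [1.2,0.17,0,0,255],
    [2.5,0.35,0,0,255],
    [3.4,0.48,0,0,255],
    [3.8,0.54,0,0,255],
    [3.8,0.54,0,0,255],
    [3.8,0.54,0,0,255],
    [3.8,0.54,0,0,255],
    [3.8,0.54,0,0,255],
    [3.8,0.54,0,0,255],
    [3.8,0.54,0,0,255],
    [3.8,0.54,0,0,255],
    [3,0.42,0,0,255],
    [2,0.3,0,0,255],
    [0.9,0.1,0,0,255],
  ],
)

```text
t: 43.82
eef_pos: [0.4899, -0.3535, 0.281]
orientation: [2.314, -2.123, 0.002]
wrist_force: [-1.0, 0.4, -1.9]
finger_gap: 0.0096
```

>>> drive_tool(
  series=[
    [0,0,0.5,-6.75,255],
    [0,0,1,-7,255],
    [0,0,1,-7,255],
    [0,0,1,-7,255],
    [0,0,1,-7,255],
    [0,0,1,-7,255],
    [0,0,1,-7,255],
    [0,0,1,-7,255],
    [0,0,1,-7,255],
    [0,0,1,-7,255],
    [0,0,1,-7,255],
    [0,0,1,-7,255],
    [0,0,1,0,255],
    [0,0,0.5,0,255],
    [0,0,0,0,255],
  ],
)

```text
t: 45.07
eef_pos: [0.4913, -0.3494, 0.1496]
orientation: [-3.141, 0.037, 0.002]
wrist_force: [-0.4, 0.6, -1.8]
finger_gap: 0.0095
```

```bash
python3 - <<'E'
from h import *
go([.4913,-.354,.132])
E
```

```text
jaw now -1.3 tilt -1.0 twist 0 then shift cm [0.01 0.46 1.76] t 45.1 gap 0.01 q7 0.82 tcp [ 0.491 -0.349  0.15 ]
```

>>> drive_tool(
  series=[
    [0,0,0.9,0,255],
    [0,0,0.6,0,255],
    [0,0,0.3,0,255],
    [0,0,0,0,180],
    [0,0,0,0,100],
    [0,0,0,0,60],
    [0,0,0,0,60],
    [0,0,-1.5,0,60],
    [0,0,-3,0,120],
    [0,0,-4,0,255],
    [0,0,-4,0,255],
    [0,0,-4,0,255],
    [0,0,-4,0,255],
  ],
  squeeze=20,
)

```text
t: 46.15
eef_pos: [0.4912, -0.3496, 0.3397]
orientation: [3.141, -0.031, 0.0]
wrist_force: [1.3, 0.3, 0.1]
finger_gap: 0.0265
```

```bash
python3 - <<'E'
from h import *
trays()
p2,d2=cap('top');C=chest(world('top',d2))
m=(C[...,0]>.1)&(C[...,0]<.15)&(C[...,1]>-.12)&(C[...,1]<-.05)&(C[...,2]>.05)&(C[...,2]<.075)
print('pin',m.sum(),np.round(np.median(C[m],0)*1000) if m.any() else '')
p,d=cap('side')
cv2.imwrite('pics/v.png',cv2.resize(np.hstack([p2[100:300,160:440],p[100:300,200:480]])[:,:,::-1],(800,286)))
np.save('s.npy',p);np.save('tp.npy',p2)
cv2.imwrite('pics/v.png',np.vstack([cv2.resize(p2[130:280,170:430,::-1],(780,450),interpolation=2),cv2.resize(p[150:200,200:460,::-1],(780,150),interpolation=2)]))
st()
E
```

```text
comp side [271. 267.] 146 ([488.9, -77.3], 105.5, 10.1, 86.9) 0.052
comp side [355. 325.] 186 ([639.7, -278.4], 80.4, 10.8, 84.8) 0.052
comp side [303. 372.] 306 ([492.7, -349.6], 118.6, 11.0, 88.4) 0.051
comp side [360. 395.] 654 ([598.4, -416.7], 116.3, 58.0, 45.0) 0.051
comp side [400. 397.] 162 ([667.9, -449.8], 76.1, 21.2, 87.1) 0.049
pin 69 [121. -74.  62.]
{'t': 46.3, 'qpos': [0.153, 0.382, 0.544, 1.643, -0.212, 1.171, 0.727], 'eef_pos': [0.492, -0.35, 0.341], 'orientation': [3.139, -0.031, 0.008], 'wrist_force': [-0.831, -0.018, -1.114], 'finger_gap': 0.015}
```

View pics/v.png

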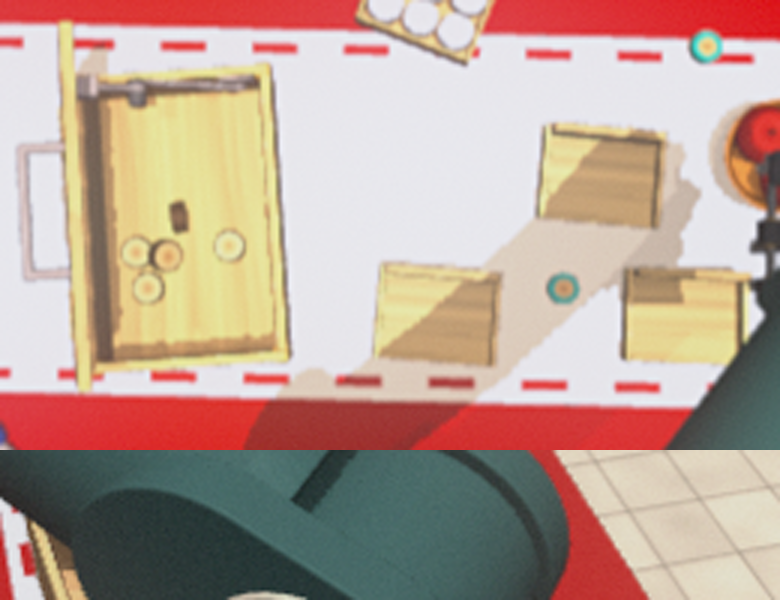

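All five slices are inside the chest, one standing on edge at (180,215). The three trays are empty and upright, and the pin is at (137,93). Now to the knee.

```bash
python3 - <<'E'
from h import *
t=H+.122*EX-.093*EY;print(t)
w=t-.0*EY
go([*w,.30],5.2)
E
```

```text
[0.65642673 0.20323993]
jaw now -1.1 tilt -1.0 twist -6.3 then shift cm [ 21.35 -53.65   4.02] t 46.3 gap 0.015 q7 0.73 tcp [ 0.492 -0.35   0.341]
```

>>> drive_tool(
  series=[
    [0,0,0,-6.3,255],
    [1.4,-3.5,0,0,255],
    [1.4,-3.5,0,0,255],
    [1.4,-3.5,0,0,255],
    [1.4,-3.5,0,0,255],
    [1.4,-3.5,0,0,255],
    [1.4,-3.5,0,0,255],
    [1.4,-3.5,0,0,255],
    [1.4,-3.5,0,0,255],
    [1.4,-3.5,0,0,255],
    [1.4,-3.5,0,0,255],
    [1.4,-3.5,0,0,255],
    [1.4,-3.5,0,0,255],
    [1.4,-3.5,0,0,255],
    [1.4,-3.5,0,0,255],
    [1.4,-3.4,0,0,255],
    [0,0,2,0,255],
    [0,0,2,0,255],
    [0,0,0,0,255],
  ],
)

```text
t: 47.88
eef_pos: [0.6518, 0.1914, 0.2922]
orientation: [3.136, 0.143, -0.011]
wrist_force: [-0.3, -0.1, -0.7]
finger_gap: 0.0
```

```bash
python3 - <<'E'
from h import *
go([*(H+.122*EX-.105*EY),.221],5.2)
p2,d2=cap('top');p,d=cap('side')
for n,d in(('top',d2),('side',d)):
    C=chest(world(n,d))
    m=(C[...,0]>.105)&(C[...,0]<.139)&(C[...,1]>-.15)&(C[...,1]<-.05)&(C[...,2]>.005)&(C[...,2]<.075);P=C[m]*1000
    for lo in range(-150,-50,12):
        q=P[(P[:,1]>=lo)&(P[:,1]<lo+12)]
        if len(q)>2:print(n,lo,len(q),np.round(np.median(q,0)))
cv2.imwrite('pics/w.png',cv2.resize(p[80:230,200:360,::-1],None,fx=3.5,fy=3.5,interpolation=2));st()
E
```

```text
jaw now 5.2 tilt -1.0 twist 0.0 then shift cm [0.61 0.05 7.12] t 47.9 gap 0.0 q7 -0.11 tcp [0.652 0.191 0.292]
top -150 4 [ 131. -141.    9.]
top -138 9 [ 129. -132.   15.]
side -150 6 [ 129. -141.    9.]
side -138 13 [ 130. -131.   14.]
side -126 18 [ 129. -119.   23.]
side -114 17 [ 129. -106.   33.]
side -102 15 [129. -96.  42.]
side -90 43 [122. -81.  55.]
side -78 19 [111. -73.  62.]
side -66 5 [121. -58.  63.]
side -54 3 [123. -52.  70.]
{'t': 47.983, 'qpos': [-0.538, 0.538, 0.307, 1.474, -0.169, 1.158, -0.114], 'eef_pos': [0.653, 0.191, 0.297], 'orientation': [3.138, 0.141, -0.003], 'wrist_force': [0.34, -0.514, 0.962], 'finger_gap': 0.0}
```

View pics/w.png

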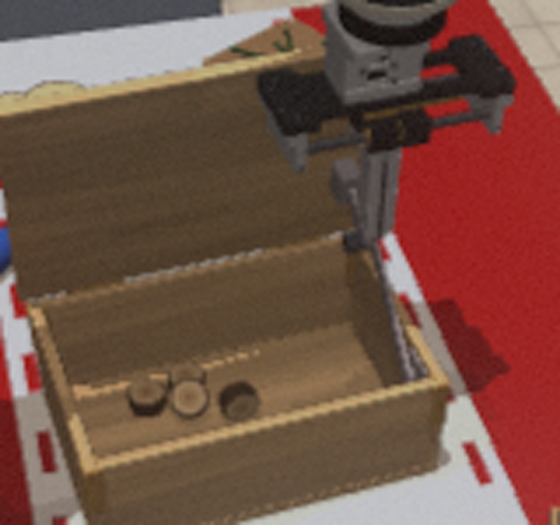

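The fingertip is beside and above the knee at (370,240); the stay is still straight. Pressing now.

>>> drive_tool(
  series=[
    [0.8,0,2,0,255],
    [0,0,1.5,0,255],
    [0,0,1,0,255],
    [0,0,0.8,0,255],
    [0,0,0.7,0,255],
    [0,0,0.7,0,255],
    [0,0,0.6,0,255],
    [0,0,0.4,0,255],
  ],
)

```text
t: 48.65
eef_pos: [0.6632, 0.1903, 0.2236]
orientation: [3.138, 0.139, 0.008]
wrist_force: [-4.6, -14.8, 43.6]
finger_gap: 0.0003
```

```bash
python3 - <<'E'
from h import *
p,d=cap('side');C=chest(world('side',d))
m=(abs(C[...,0])<.08)&(C[...,2]>.03)&(C[...,2]<.2)&(abs(C[...,1])<.12);f=np.polyfit(C[m][:,2],C[m][:,1],1);print('lid',np.degrees(np.arctan2(1,-f[0])))
m=(C[...,0]>.105)&(C[...,0]<.139)&(C[...,1]>-.16)&(C[...,1]<-.02)&(C[...,2]>-.04)&(C[...,2]<.075);P=C[m]*1000
for lo in range(-160,-20,12):
    q=P[(P[:,1]>=lo)&(P[:,1]<lo+12)]
    if len(q)>2:print(lo,len(q),np.round(np.median(q,0)))
st()
E
```

```text
lid 72.83476624712031
-160 25 [ 131. -154.  -10.]
-148 13 [ 130. -143.   -5.]
-136 14 [ 129. -131.    1.]
-124 111 [ 129. -115.   45.]
-112 36 [ 118. -107.   45.]
-100 5 [118. -98.  59.]
-76 26 [119. -67.  33.]
-64 37 [121. -59.  39.]
-52 27 [122. -47.  67.]
{'t': 48.7, 'qpos': [-0.521, 0.621, 0.291, 1.515, -0.194, 1.029, -0.093], 'eef_pos': [0.663, 0.19, 0.223], 'orientation': [3.138, 0.139, 0.009], 'wrist_force': [5.837, -8.153, 13.989], 'finger_gap': 0.001}
```

>>> drive_tool(
  series=[
    [0,0,0.2,0,255],
    [0,0,0.2,0,255],
    [0,0,0.2,0,255],
    [0,0,0,0,255],
    [0,0,0,0,255],
  ],
)

```text
t: 49.12
eef_pos: [0.664, 0.1904, 0.2181]
orientation: [-3.138, -0.139, -0.012]
wrist_force: [4.2, -7.6, 22.2]
finger_gap: 0.0046
```

```bash
cat >> h.py <<'E'
def lid():
    p,d=cap('side');C=chest(world('side',d))
    m=(abs(C[...,0])<.08)&(C[...,2]>.03)&(C[...,2]<.2)&(abs(C[...,1])<.17);f=np.polyfit(C[m][:,2],C[m][:,1],1);print('lid',m.sum(),np.degrees(np.arctan2(1,-f[0])))
    m=(C[...,0]>.105)&(C[...,0]<.139)&(C[...,1]>-.16)&(C[...,1]<-.02)&(C[...,2]>-.04)&(C[...,2]<.075);P=C[m]*1000
    for lo in range(-160,-20,12):
        q=P[(P[:,1]>=lo)&(P[:,1]<lo+12)]
        if len(q)>2:print(lo,len(q),np.round(np.median(q,0)),end=' ')
    st();return p
E
python3 - <<'E'
from h import *
lid()
E
```

```text
lid 2481 71.9139633625947
-160 23 [ 131. -154.  -10.] -148 12 [ 129. -141.   -4.] -136 11 [ 130. -129.    2.] -124 121 [ 127. -115.   43.] -112 47 [ 118. -108.   46.] -100 4 [117. -98.  59.] -76 28 [119. -67.  32.] -64 35 [121. -59.  39.] -52 19 [120. -48.  62.] {'t': 49.167, 'qpos': [-0.52, 0.627, 0.29, 1.518, -0.196, 1.018, -0.092], 'eef_pos': [0.664, 0.19, 0.218], 'orientation': [-3.138, -0.139, -0.012], 'wrist_force': [5.813, -7.779, 21.539], 'finger_gap': 0.004}
```

The lid has sunk to 72° but now leans on the gripper body (force -8 N in y), and the link has wedged between the fingertips. I'll lift, shift to the front and inward, and press the lower link nearer the front.

>>> drive_tool(
  series=[
    [0,0,-1.5,0,255],
    [0,0,-2,0,255],
    [0,1.2,0,0,255],
    [-0.9,1.2,0,0,255],
    [0,0,0,0,255],
    [0,0,0,0,255],
  ],
)

```text
t: 49.67
eef_pos: [0.6546, 0.1665, 0.2499]
orientation: [-3.138, -0.141, -0.001]
wrist_force: [-0.6, 1.1, -0.2]
finger_gap: 0.0003
```

```bash
python3 - <<'E'
from h import *
lid();go([*(H+.119*EX-.128*EY),.215],5.2)
E
```

```text
lid 2750 61.93914538781779
-160 29 [ 131. -153.   -7.] -148 75 [ 121. -139.   59.] -136 24 [ 128. -130.   22.] -124 13 [ 129. -122.   22.] -88 27 [114. -80.  58.] -76 21 [117. -70.  62.] -64 6 [122. -59.  61.] -52 4 [122. -46.  73.] -40 9 [117. -37.  69.] {'t': 49.717, 'qpos': [-0.503, 0.571, 0.3, 1.533, -0.184, 1.065, -0.068], 'eef_pos': [0.655, 0.167, 0.25], 'orientation': [-3.138, -0.142, -0.0], 'wrist_force': [-1.226, 0.632, -0.271], 'finger_gap': 0.0}
jaw now 5.2 tilt -1.0 twist -0.0 then shift cm [ 0.2  -0.06  3.47] t 49.7 gap 0.0 q7 -0.07 tcp [0.655 0.167 0.25 ]
```

>>> drive_tool(
  series=[
    [0.1,0,0.8,0,255],
    [0,0,0.8,0,255],
    [0,0,0.6,0,255],
    [0,0,0.5,0,255],
    [0,0,0.4,0,255],
    [0,0,0.4,0,255],
    [0,0,0.2,0,255],
    [0,0,0,0,255],
    [0,0,0,0,255],
  ],
)

```text
t: 50.47
eef_pos: [0.6555, 0.1672, 0.2122]
orientation: [3.138, 0.142, -0.001]
wrist_force: [-0.7, -0.3, -0.2]
finger_gap: 0.0004
```

```bash
sed -i 's/(abs(C\[...,0\])<.08)/(abs(C[...,0]+.07)<.06)/' h.py; python3 - <<'E'
from h import *
p=lid()
cv2.imwrite('pics/x.png',cv2.resize(p[80:230,200:360,::-1],None,fx=3.5,fy=3.5,interpolation=2))
E
```

```text
lid 1750 75.19177637365664
-160 24 [ 131. -154.  -10.] -148 142 [ 121. -138.   40.] -136 53 [ 108. -134.   41.] -124 11 [ 107. -122.   32.] -76 10 [118. -68.  33.] -64 15 [116. -60.  42.] {'t': 50.517, 'qpos': [-0.496, 0.612, 0.291, 1.558, -0.197, 1.001, -0.058], 'eef_pos': [0.656, 0.167, 0.212], 'orientation': [3.138, 0.142, 0.0], 'wrist_force': [-0.428, -0.416, 0.837], 'finger_gap': 0.001}
```

View pics/x.png

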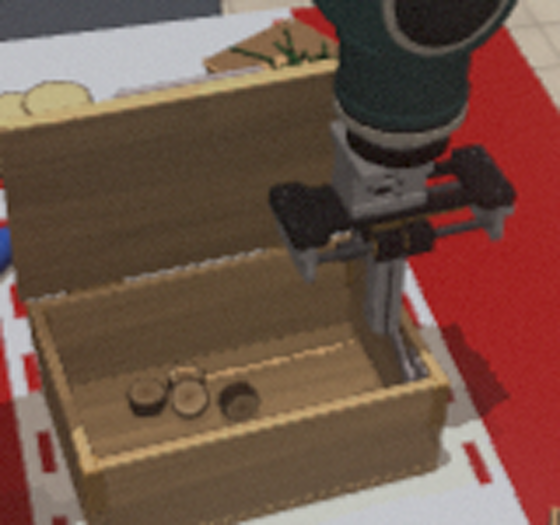

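>>> drive_tool(
  series=[
    [0,0,0.4,0,255],
    [0,0,0.4,0,255],
    [0,0,0.2,0,255],
    [0,0,0,0,255],
    [0,0,0,0,255],
    [0,0,0,0,255],
    [0,0,0,0,255],
  ],
)

```text
t: 51.1
eef_pos: [0.6555, 0.1678, 0.2035]
orientation: [-3.137, -0.143, -0.0]
wrist_force: [-9.4, 1.2, 16.3]
finger_gap: 0.0005
```

```bash
python3 -c "
from h import *
lid()"
```

```text
lid 1503 67.3546761239157
-160 21 [ 132. -154.  -11.] -148 138 [ 120. -138.   36.] -136 67 [ 117. -135.   39.] -124 14 [ 108. -121.   29.] -76 4 [128. -68.  16.] -64 23 [119. -59.  31.] -52 6 [112. -50.  29.] {'t': 51.15, 'qpos': [-0.494, 0.621, 0.287, 1.564, -0.201, 0.985, -0.055], 'eef_pos': [0.656, 0.168, 0.204], 'orientation': [-3.137, -0.143, -0.001], 'wrist_force': [-9.122, 0.377, 16.001], 'finger_gap': 0.0}
```

>>> drive_tool(
  series=[
    [0,0.4,0,0,255],
    [0,0.4,0.1,0,255],
    [0,0.4,0.1,0,255],
    [0,0,0,0,255],
  ],
)

```text
t: 51.48
eef_pos: [0.6569, 0.1538, 0.2001]
orientation: [3.138, 0.14, -0.0]
wrist_force: [-1.0, -0.7, -1.2]
finger_gap: 0.0006
```

```bash
python3 -c "
from h import *
lid()"
```

```text
lid 1486 64.65943291641015
-160 187 [ 121. -151.   33.] -148 40 [ 107. -143.   32.] -136 5 [ 107. -134.   40.] -88 4 [129. -84.  13.] -76 6 [123. -69.  16.] -64 28 [119. -61.  22.] -40 8 [111. -36.  68.] {'t': 51.533, 'qpos': [-0.476, 0.623, 0.289, 1.571, -0.201, 0.977, -0.036], 'eef_pos': [0.657, 0.154, 0.2], 'orientation': [3.138, 0.14, -0.0], 'wrist_force': [-0.777, -0.914, -0.234], 'finger_gap': 0.0}
```

>>> drive_tool(
  series=[
    [0,1,-2,0,255],
    [0,3,-2,0,255],
    [0,4,0,0,255],
    [0,4,0,0,255],
    [0,4,-1,0,255],
    [0,4,-1,0,255],
    [0,3,-1,0,255],
    [0,0,0,0,255],
    [0,0,0,0,255],
    [0,0,0,0,255],
    [0,0,0,0,255],
    [0,0,0,0,255],
  ],
)

```text
t: 52.53
eef_pos: [0.6775, -0.0723, 0.2701]
orientation: [-3.138, -0.145, 0.001]
wrist_force: [1.0, 1.0, 0.4]
finger_gap: 0.0009
```

```bash
python3 -c "
from h import *
lid()"
```

```text
lid 750 55.03268322214072
-136 13 [ 129. -130.   -6.] -124 12 [ 129. -117.   -4.] -112 11 [ 130. -103.   -1.] -100 10 [129. -94.   4.] -88 33 [126. -79.  61.] -76 62 [123. -70.  64.] -64 61 [118. -59.  14.] -52 14 [111. -49.  16.] -40 4 [111. -36.  41.] -28 4 [117. -23.  26.] {'t': 52.583, 'qpos': [-0.169, 0.566, 0.338, 1.499, -0.2, 1.111, 0.302], 'eef_pos': [0.677, -0.073, 0.27], 'orientation': [-3.138, -0.145, 0.001], 'wrist_force': [-0.435, -1.22, 0.031], 'finger_gap': 0.0}
```

Knee broken and the lid is sinking with the hand clear. I'll wait for it to close.

>>> drive_tool(
  series=[
    [0,0,-2,0,255],
    [0,0,-2,0,255],
    [0,0,0,0,255],
    [0,0,0,0,255],
    [0,0,0,0,255],
    [0,0,0,0,255],
    [0,0,0,0,255],
    [0,0,0,0,255],
    [0,0,0,0,255],
    [0,0,0,0,255],
    [0,0,0,0,255],
    [0,0,0,0,255],
    [0,0,0,0,255],
    [0,0,0,0,255],
    [0,0,0,0,255],
    [0,0,0,0,255],
    [0,0,0,0,255],
    [0,0,0,0,255],
    [0,0,0,0,255],
    [0,0,0,0,255],
  ],
)

```text
t: 54.25
eef_pos: [0.6775, -0.0738, 0.3105]
orientation: [3.138, 0.142, -0.0]
wrist_force: [-0.5, -0.6, 0.1]
finger_gap: 0.0003
```

>>> drive_tool(
  series=[
    [0,0,0,0,255],
    [0,0,0,0,255],
    [0,0,0,0,255],
    [0,0,0,0,255],
    [0,0,0,0,255],
    [0,0,0,0,255],
    [0,0,0,0,255],
    [0,0,0,0,255],
    [0,0,0,0,255],
    [0,0,0,0,255],
    [0,0,0,0,255],
    [0,0,0,0,255],
    [0,0,0,0,255],
    [0,0,0,0,255],
    [0,0,0,0,255],
    [0,0,0,0,255],
    [0,0,0,0,255],
    [0,0,0,0,255],
    [0,0,0,0,255],
    [0,0,0,0,255],
  ],
)

```text
t: 55.92
eef_pos: [0.6775, -0.0738, 0.3105]
orientation: [3.138, 0.142, 0.0]
wrist_force: [0.2, 0.4, 0.7]
finger_gap: 0.0005
```

```bash
cat > chk.py <<'E'
from h import *
import sys
for n in('top','side'):
    p,d=cap(n);W=world(n,d);C=chest(W)
    m=(abs(C[...,0])<.13)&(C[...,1]>-.22)&(C[...,1]<-.01)&(C[...,2]>-.01)&(C[...,2]<.2)&~((abs(C[...,0])<.07)&(abs(C[...,1]+.175)<.04))
    f=np.polyfit(C[m][:,1],C[m][:,2],1);print(n,'lid slope rad',-np.arctan(f[0]),'z med',np.median(C[m][:,2]))
    cv2.imwrite(f'pics/{n}{sys.argv[1]}.png',p[:,:,::-1])
trays();st()
E
python3 chk.py e1
```

```text
top lid slope rad -0.0022121467034143974 z med 0.013099135088129071
side lid slope rad -0.009962485460995856 z med 0.012302079742291874
comp side [272. 271.] 177 ([488.5, -85.9], 118.6, 10.1, 86.5) 0.052
comp side [353. 319.] 261 ([641.3, -259.8], 116.3, 11.1, 86.1) 0.051
comp side [303. 372.] 304 ([492.8, -348.8], 119.1, 10.6, 88.5) 0.051
comp side [360. 395.] 688 ([599.9, -419.0], 117.2, 63.5, 46.4) 0.051
comp side [400. 398.] 162 ([668.1, -450.4], 77.0, 21.3, 81.2) 0.049
{'t': 56.067, 'qpos': [-0.172, 0.532, 0.348, 1.458, -0.188, 1.184, 0.293], 'eef_pos': [0.677, -0.074, 0.31], 'orientation': [3.138, 0.142, -0.0], 'wrist_force': [-0.142, -0.484, 0.074], 'finger_gap': 0.0}
```

View pics/sidee1.png

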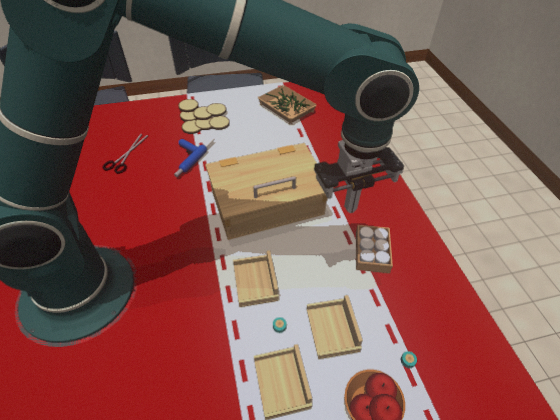

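The lid is shut at (265,185), and the three trays stand empty and upright at (255,278), (334,325) and (283,382). The bystanders have not moved and the arm is clear.

```bash
python3 -c "
from bench import *
print(job_done())"
```

```text
the job is handed in; nothing more can be done
None
```

The job is done and handed in at about 56 s. No verdict is reported.

**What I did:**
- I raised the lid until the stay locked; the lid measured 77.8° with the fingers off it.
- The tool cannot tilt, so I tipped each tray about 35–40° over the front rim by loosening the grip on its back board. All three trays held slices.
- I set each tray back upright. One tray had been knocked aside mid-run, so I located it again before gripping it.
- I then broke the stay's knee and backed away while the lid sank shut.

**Last checks:**
- **Slices:** all five were visible on the chest floor before the lid came down.
- **Lid:** shut, within about 0.01 rad in both views.
- **Trays:** board tops at 51–52 mm, which fits all three standing level on the table.
- **Other things on the table:** none has visibly moved, and the arm touches nothing.

**What went wrong on the way:** the first press on the knee did not break it. The lid leaned on the gripper body, the link wedged between the fingertips, and the wrist read a brief peak of about 44 N. I could not tell how much of that was on the gripper body, which has a 40 N limit. The second press, further forward on the lower link, worked.

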